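Fill the row of sterilising tins and snap its last cap on

TASK

Stand the uncapped steel tin in the empty outlined place of the oven shelf so that the three tins make one neat row, upright and set like the others, and let it go. Then put the loose knobbed cap over the stud on that tin's lid and press straight down until it clicks; when the resistance drops, keep on pressing so that the rubber gasket stays well squeezed, and finish like that, with the hand still holding the cap pressed down (do not let go or draw back at the end). Leave the two capped tins and everything else on the bench where they are.

Things in the scene. Friction and masses are not known exactly. Their poses are not given: they have to be found in the camera images.
- tin: The uncapped steel tin, a loose closed box 50 mm (its x) by 70 mm (its y) by 45 mm high, about 0.3 kg, standing on the bench. Origin at the centre of its underside, z up. A stud stands on the middle of its lid; half a turn makes no difference.
- stud (a point): Middle of the flat lid, 45 mm above the tin's underside, on the stud's axis; axes as the tin's. Stud 22.4 mm across, 22 mm high, top 5.5 mm tapering to 12 mm. Four sprung balls 12 mm above the lid stick out to 30 mm across: forcing the cap's lip past them takes about 9 to 13 N while the cap's origin is 15 to 10 mm above the lid; then the force drops, they even pull it down a little (about 4 N), and it runs on to the gasket.
- gasket (a joint): Squeeze of the rubber gasket ring round the foot of the stud, in m: 0 when free (its top is 5 mm above the lid, 42 mm across), 0.004 at its stop. It springs: about 2 N to start it, 6 N at 0.002, 10 N at 0.004. The cap's skirt squeezes it.
- cap: Loose grey snap cap, about 35 g, open end down on the bench. Origin at the centre of its open lower end, z up; yaw is of no matter. Skirt 42 mm across, 26 mm high; on its flat roof a knob 20 mm across, 24 mm high (50 mm in all): fingers on the knob can push on the roof. Opening 25 mm at the round lip, 32 mm inside. On the free gasket its origin is 5 mm above the lid; clicked below 6.8 mm.
- slot: The empty outlined place on the shelf: origin in its middle on the shelf's top (30 mm above the bench), z up, x across the row, y along it. The tin belongs here, its axes along these (half a turn makes no difference). It may be the middle place or either end of three places 82 mm apart, which leaves 12 mm between neighbouring tins.
- shelf: The aluminium oven shelf, fixed, 160 mm (its x) by 290 mm (its y), top 30 mm above the bench. Origin on the bench below its middle; the row of tins runs along its y through its middle.
- tin_a: One of the two finished tins standing on the shelf, loose: same 50 x 70 x 45 mm box, its cap already on, 99 mm high in all. Origin at the centre of its underside, axes as the tin's. Leave it where it is.
- tin_b: The other finished tin on the shelf, same as tin_a. Leave it where it is.
- bowl: Steel bowl, 84 mm across, 40 mm high, bystander. Origin under its centre.
- beaker: Glass beaker, 52 mm across, 70 mm high, bystander. Origin under its centre.
- forceps: Flat steel forceps 130 mm long (its x), 9 mm wide, 8 mm high, lying on the bench, bystander. Origin under the middle.
- timer: White timer box 30 x 60 x 55 mm high, bystander. Origin under its centre.
- flask: Amber jar, 56 mm across, 85 mm high, bystander. Origin under its centre.
- stopper: Black rubber stopper, 34 mm across, 30 mm high, bystander (not the cap). Origin under its centre.
Not all that is in view belongs to the job. Leave any red look-alike of the cap alone.

How it is judged:
On the way, in this order (a step that is already met when the one before it is completed fails the run):
1. the uncapped tin stands in the empty place of the row, upright, square and let go (x of tin in the frame of slot between -0.01 and 0.01 m and y of tin in the frame of slot between -0.008 and 0.008 m and z of tin in the frame of slot below 0.004 m and angle between the x axis of tin and the x axis of slot, either way round below 0.12 rad and angle between tin's own z axis and vertical below 0.06 rad and contact force between tin and the fingers below 0.2 N and linear speed of tin below 0.02 m/s and distance between cap and stud above 0.05 m), for 0.2 s.
2. the cap has clicked over the stud's balls (z of cap in the frame of stud below 0.0068 m and horizontal distance between cap and stud below 0.004 m and angle between cap's own z axis and vertical below 0.1 rad), for 0.1 s.
At the end, for the whole second after the job is handed in: Tin in its place: within 10 mm across and 8 mm along the row, turned < 0.12, tilted < 0.06 rad; cap clicked: origin < 6.8 mm above lid, < 4 mm off axis, tilt < 0.1; robot touching the cap (> 1.5 N) and gasket squeezed > 1 mm through the last second; each capped tin < 12 mm from its start (all of step 2 and x of tin in the frame of slot between -0.01 and 0.01 m and y of tin in the frame of slot between -0.008 and 0.008 m and z of tin in the frame of slot below 0.004 m and angle between the x axis of tin and the x axis of slot, either way round below 0.12 rad and angle between tin's own z axis and vertical below 0.06 rad and distance of each of tin_a, tin_b from where it was at the start of the episode below 0.012 m and value of joint gasket above 0.001 m and (contact force between cap and the fingers above 1.5 N or contact force between cap and the arm above 1.5 N)); the arm keeps its last pose, push and grip.
It fails at once if a capped tin is shoved or knocked over (distance of any of tin_a, tin_b from where it was at the start of the episode above 0.02 m or angle between any of tin_a, tin_b's own z axis and vertical above 0.25 rad).
It fails at once if another thing on the bench is moved (distance of any of bowl, beaker, forceps, timer, flask, stopper from where it was at the start of the episode above 0.025 m).
It also fails if it takes over 64 s, if anything falls off the work surface, if the arm or the gripper's body presses on something with over 40 N, if the wrist force passes 120 N, or if a joint passes its speed limit or range.

ROBOT

A 6-joint arm with a two-finger parallel gripper is mounted at the origin on the work surface. World frame = base frame: x ahead of the robot, y to its left, z up, the work surface at z = 0. Lengths are in m, angles in rad, forces in N, time in s.
With the tool pointing down it reaches from about 0.35 to 0.775 m from the base axis. Payload 5.5 kg.
Tool frame: the origin (TCP) lies at the very end of the fingers, on their centre line; the grasp point (between the pads) lies 19 mm behind it (env.grasp_offset is the distance from the TCP to the grasp point, in m); z points along the fingers, x is the direction in which the jaws open and shut, and the axes are right-handed (so a half turn about z gives the same grasp; the last joint's range is limited). The gripper opens to 85 mm and grips with 20 to 120 N. Pads are 22 mm wide; open, the fingers measure 114 mm over their backs; the gripper's body (76 mm by 85 mm) begins 54 mm behind the grasp point. The pads swing forward as they close: fully open they stand 13 mm farther back than shut.
Start: joints at [-1.311, 0.313, 0.046, 1.304, 0, 1.431], TCP at [0.224, -0.53, 0.193] pointing down, gripper open.
Joint ranges: [-2.76, 2.76], [-0.86, 1.69], [-1.03, 1.26], [-2.2, 2.34], [-1.47, 1.5], [-3.14, 3.14]. Speed limits (rad/s): [2.57, 2.57, 3.14, 3.14, 3.14, 3.14].

INTERFACE

Orientations are given as a unit quaternion [w, x, y, z].
In Python, from workcell import status, viewer, env gives the robot as it stands.
- The arm moves only by the tool carry_out, never from a script. Its argument "plan" is a list of rows, each an object of numbers: "x", "y", "z": the shift along the tool's x, y, z in m; "ax", "ay", "az": the turn, a rotation vector about the tool's x, y, z in rad; "hand": the opening, from 0 (shut) to 1 (fully open). In form: [{"x": .., "y": .., "z": .., "ax": .., "ay": .., "az": .., "hand": ..}, ...]. A call has 1 to 12 rows; each row is the pose to reach, as a shift and turn from the pose measured when the call began, along the tool's axes at that moment; what a row does not reach only later rows make up. A row lasts 1/12 s, in which the tool goes at most 41.7 mm and 7.16 degrees, less where a joint would pass 70% of its speed; a pose out of reach is approached as far as the arm can. A call with a gripper value outside its range is refused whole. The fingers move at their own pace and stop on an object; "squeeze" is the grip in N (left out, the last holds). Time passes only in rows, so rows that repeat a pose let the fingers close. It gives the time, the measured TCP pose, the force and the opening at its end, in the units of the state.
- status.get_state(): the state, without advancing time (a new reading comes with each control period).
- viewer.read_camera(name): name is "scene" or "top" or "wrist"; returns the picture (400x640x3 uint8, red, green, blue); there is no depth.
- viewer.camera_model(name): a dict with "vfov" (degrees; the focal length in pixels is half the picture's height over the tangent of half this angle, whatever the lens; pixels are square), "cx", "cy" (the principal point, pixels), "T" (4x4, takes a point from camera to world coordinates). Camera axes: x right, y down, z forward; pixel columns grow to the right and rows downward; lengths in m; the calibration is good to about 2 mm. A picture is of the moment at which its call begins: read the wrist's pose just before it. camera_model takes no time and is no camera call; for the wrist camera it gives the pose at the moment of the call.
- env.hand_in(): hands the job in, once; it reports no verdict.
The state is a dict: "clock": time; "joint_pos": joint angles; "qvel": joint speeds; "tau": joint torques, N m; "tcp_pos": TCP position; "orientation": TCP orientation; "wrist_force": force on the tool from outside, world axes, zero at the start; "ft_torque": the same for the moment, N m; "finger_gap": finger opening in m.
Only numpy, scipy, OpenCV 4.12 (cv2) and the standard library are available. Lean on these libraries where they do the work, as an engineer would, in place of code of your own. Each camera call takes 0.05 s, during which the arm holds its last target.

## Working session

There is one attempt and no reset: what is moved stays moved. The work goes in short steps, Python scripts to look and compute and a tool call to move; the robot and the scene stay as the last step left them, time stands still between calls to the robot, and variables do not carry over. Pictures are saved under pics/ and viewed, and the job is handed in when it is done.

Besides the shell and the picture viewer there is one more tool, called as name(argument=value, ...) on one line, values as JSON. carry_out: Moves the arm, as the interface text tells. Its arguments: {"type":"object","properties":{"plan":{"type":"array"},"squeeze":{"type":"number"}},"required":["plan"]}

```bash
ls; mkdir -p pics; python3 - <<'E'
from workcell import status, viewer, env
import cv2
s=status.get_state();print(s)
for n in ["scene","top","wrist"]:
    im=viewer.read_camera(n); cv2.imwrite(f"pics/{n}0.png",im[:,:,::-1]); m=viewer.camera_model(n); print(n,m)
print(env.grasp_offset)
E
```

```text
pics
{'clock': 0.0, 'joint_pos': array([-1.31056377e+00,  3.14021840e-01,  4.49607877e-02,  1.30357184e+00,
       -3.48024109e-05,  1.43120975e+00]), 'qvel': array([ 1.42408373e-03, -7.52312240e-05,  1.45219479e-03,  8.41427797e-05,
        1.44599413e-04, -1.38349285e-03]), 'tau': array([ 4.10254434e-04, -4.80616307e+01,  2.98538822e+01,  1.91680470e-02,
       -2.56310642e-05,  8.41636894e-07]), 'tcp_pos': array([ 0.22365659, -0.52909091,  0.19208928]), 'orientation': array([-5.95972011e-04,  8.33441841e-01, -5.52606419e-01, -6.98826886e-04]), 'wrist_force': array([ 0.17731829,  0.71116912, -0.19927709]), 'ft_torque': array([0.03089992, 0.03915134, 0.06807694]), 'finger_gap': 0.08559317038842827}
scene {'vfov': 51.78036262610057, 'cx': 316.3977920287601, 'cy': 203.27204079342184, 'T': array([[ 0.26981245,  0.51645357, -0.81269733,  1.32135116],
       [ 0.96283722, -0.1552821 ,  0.22097953, -0.11555907],
       [-0.01207168, -0.84211827, -0.53915777,  0.56708627],
       [ 0.        ,  0.        ,  0.        ,  1.        ]])}
top {'vfov': 52.61071528745394, 'cx': 327.47328834710424, 'cy': 190.35518523003975, 'T': array([[ 0.05916981, -0.97465446,  0.21574899,  0.37491454],
       [-0.99824568, -0.05731165,  0.01486426,  0.07055636],
       [-0.00212259, -0.21625001, -0.97633571,  0.9267508 ],
       [ 0.        ,  0.        ,  0.        ,  1.        ]])}
wrist {'vfov': 60.86898797340112, 'cx': 313.7739880602417, 'cy': 198.13785128803968, 'T': array([[ 0.38957549, -0.87639678, -0.28312475,  0.29617327],
       [-0.92099096, -0.37156545, -0.11711001, -0.49782143],
       [-0.00256454,  0.30637853, -0.95190631,  0.3737662 ],
       [ 0.        ,  0.        ,  0.        ,  1.        ]])}
0.0187
```

View pics/top0.png

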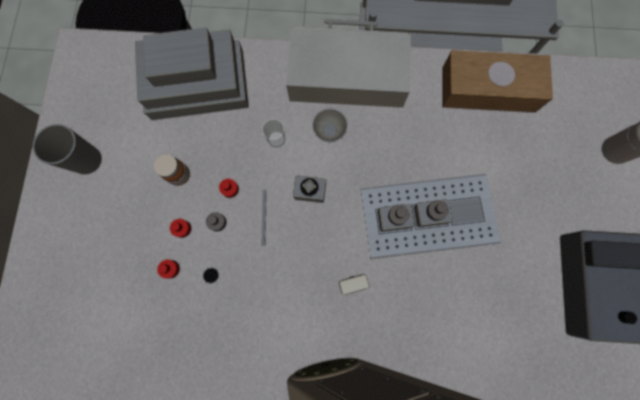

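View pics/scene0.png

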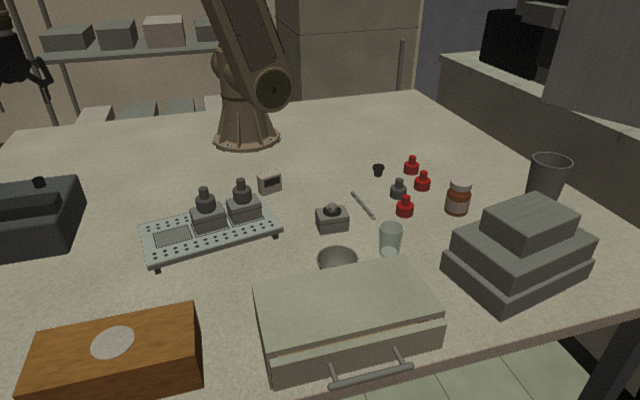

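View pics/wrist0.png

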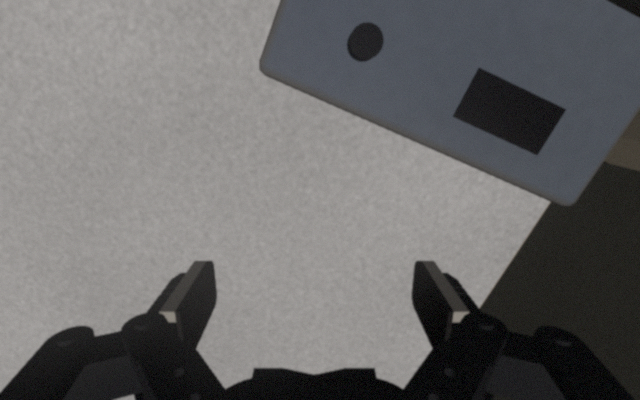

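```bash
cat > h.py <<'E'
import numpy as np, cv2
from workcell import status, viewer, env
def model(n): return viewer.camera_model(n)
def foc(m): return 200/np.tan(np.radians(m['vfov'])/2)
def unproj(m,uv,z):
    f=foc(m);T=m['T'];d=T[:3,:3]@np.array([(uv[0]-m['cx'])/f,(uv[1]-m['cy'])/f,1]);o=T[:3,3]
    return o+d*(z-o[2])/d[2]
def proj(m,P):
    T=m['T'];P=np.atleast_2d(P);c=(P-T[:3,3])@T[:3,:3];f=foc(m)
    return np.c_[c[:,0]/c[:,2]*f+m['cx'],c[:,1]/c[:,2]*f+m['cy']]
def save(n,im): cv2.imwrite('pics/'+n,im[:,:,::-1])
def crop(im,u0,v0,w,h,k): return cv2.resize(im[v0:v0+h,u0:u0+w],None,fx=k,fy=k,interpolation=cv2.INTER_CUBIC)
def rowpose(): 
    s=status.get_state();from scipy.spatial.transform import Rotation as R
    q=s['orientation'];return s['tcp_pos'],R.from_quat([q[1],q[2],q[3],q[0]])
E
python3 - <<'E'
from h import *
im=cv2.imread('pics/top0.png')[:,:,::-1]
save('topA.png',crop(im,350,165,160,100,5))
save('topB.png',crop(im,200,165,140,90,5))
m=model('top')
for nm,uv,z in [('shelfcorners',(362,188),.03),('',(487,176),.03),('',(499,241),.03),('',(370,257),.03),('tinlid',(310,187),.045),('cap',(216,221),.026),('slot',(467,210),.03)]:
    print(nm,unproj(m,uv,z))
E
```

```text
shelfcorners [0.5831562  0.00619745 0.03      ]
 [ 0.62804257 -0.27789395  0.03      ]
 [ 0.48101616 -0.3004773   0.03      ]
 [ 0.42932602 -0.01760271  0.03      ]
tinlid [0.57514085 0.12344883 0.045     ]
cap [0.48896407 0.32982602 0.026     ]
slot [ 0.54637869 -0.23108229  0.03      ]
```

View pics/topA.png

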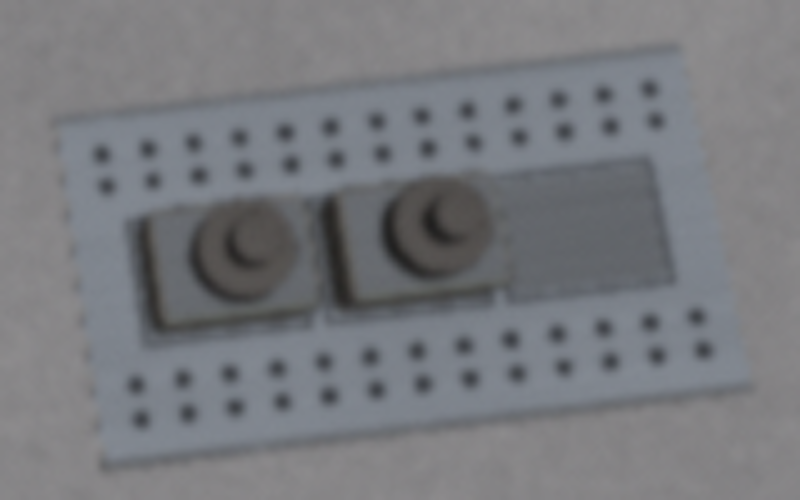

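View pics/topB.png

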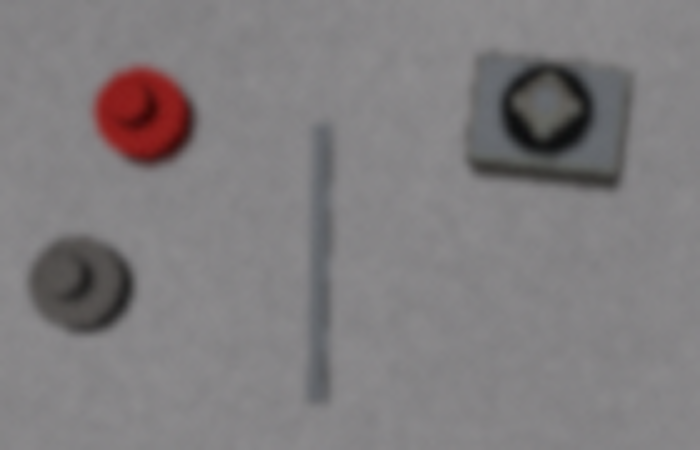

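```bash
cat >> h.py <<'E'
from scipy.spatial.transform import Rotation as R
def down(yaw): # tool z down, tool x at yaw
    c,s=np.cos(yaw),np.sin(yaw)
    return R.from_matrix(np.array([[c,s,0],[s,-c,0],[0,0,-1]]))
def delta(pos,yaw,n=''):
    p,r=rowpose(); d=r.inv().apply(np.array(pos)-p); w=(r.inv()*down(yaw)).as_rotvec()
    print(n,'shift',d.round(4),'turn',w.round(4), 'rows',max(np.linalg.norm(d)/.0417,np.degrees(np.linalg.norm(w))/7.16).round(1)); return d,w
def fitbox(m,uv,zt,w,l,x0):
    # fit rectangle w(x) by l(y) at height zt to 4 corners uv in order (+x+y),(+x-y),(-x-y),(-x+y)
    from scipy.optimize import least_squares
    L=np.array([[w,l],[w,-l],[-w,-l],[-w,l]])/2
    def f(p):
        c,s=np.cos(p[2]),np.sin(p[2]);P=L@np.array([[c,s],[-s,c]])+p[:2]
        return (proj(m,np.c_[P,np.full(4,zt)])-uv).ravel()
    r=least_squares(f,x0);return r.x,r.fun.reshape(4,2).round(1)
E
python3 - <<'E'
from h import *
m=model('top')
print(fitbox(m,np.array([[482,55],[630,70],[622,172],[472,157]])/5+[200,165],.045,.05,.07,[.575,.123,0]))
print('shelf',fitbox(m,np.array([[55,122],[680,45],[750,385],[103,465]])/5+[350,165],.03,.16,.29,[.53,-.15,0.1]))
print('slot',fitbox(m,np.array([[496,175],[650,157],[675,283],[512,303]])/5+[350,165],.03,.056,.076,[.53,-.23,0.1]))
p,r=rowpose();T=model('wrist')['T'];print(r.inv().apply(T[:3,3]-p), (r.inv().as_matrix()@T[:3,:3]).round(3))
delta([.575,.123,.25],-.1)
delta([.44,-.2,.25],.1)
E
```

```text
(array([ 0.57375868,  0.12269459, -0.03503754]), array([[-0.4, -0.6],
       [ 0.9, -0.8],
       [ 0.4,  0.6],
       [-0.9,  0.7]]))
shelf (array([ 0.52983726, -0.14721161,  0.18035925]), array([[-0.6, -1.2],
       [-0.1, -0.8],
       [ 0.8,  0.9],
       [-0.1,  1. ]]))
slot (array([ 0.54447452, -0.23026869,  0.16925581]), array([[-1.4,  0.5],
       [ 1. ,  0.4],
       [ 0.8, -0.3],
       [-0.3, -0.6]]))
[-0.00096166 -0.07905304 -0.1814391 ] [[ 1.     0.001 -0.001]
 [-0.     0.952  0.307]
 [ 0.001 -0.307  0.952]]
 shift [-0.4641 -0.5775 -0.0569] turn [-9.000e-04  1.200e-03 -1.071e+00] rows 17.8
 shift [-0.2192 -0.3274 -0.0573] turn [-1.100e-03  1.100e-03 -1.271e+00] rows 10.2
```

```bash
python3 - <<'E'
from h import *
delta([.53,-.2,.27],.175)
E
```

```text
shift [-0.1842 -0.4103 -0.0774] turn [-1.100e-03  1.100e-03 -1.346e+00] rows 10.9
```

carry_out(plan=[{"x": -0.015,"y": -0.034,"z": -0.0065,"az": -0.11,"hand": 1},{"x": -0.031,"y": -0.068,"z": -0.013,"az": -0.22,"hand": 1},{"x": -0.046,"y": -0.102,"z": -0.02,"az": -0.33,"hand": 1},{"x": -0.061,"y": -0.136,"z": -0.026,"az": -0.45,"hand": 1},{"x": -0.077,"y": -0.17,"z": -0.033,"az": -0.56,"hand": 1},{"x": -0.092,"y": -0.205,"z": -0.039,"az": -0.67,"hand": 1},{"x": -0.107,"y": -0.239,"z": -0.046,"az": -0.78,"hand": 1},{"x": -0.123,"y": -0.273,"z": -0.052,"az": -0.9,"hand": 1},{"x": -0.138,"y": -0.307,"z": -0.058,"az": -1.01,"hand": 1},{"x": -0.153,"y": -0.341,"z": -0.064,"az": -1.12,"hand": 1},{"x": -0.169,"y": -0.375,"z": -0.071,"az": -1.23,"hand": 1},{"x": -0.184,"y": -0.41,"z": -0.077,"az": -1.345,"hand": 1}], squeeze=40)

```text
schema error: expected keys x, y, z, ax, ay, az, hand
```

carry_out(plan=[{"hand": 1},{"hand": 1}])

```text
schema error: expected keys x, y, z, ax, ay, az, hand
```

```bash
python3 - <<'E'
from h import *
m=model('wrist');im=viewer.read_camera('wrist');save('w1.png',im);np.save('w1T.npy',m['T'])
s=status.get_state();print(s['tcp_pos'],s['orientation'],s['clock'],s['wrist_force'])
E
```

```text
[ 0.22369576 -0.52937259  0.1924615 ] [-3.45282210e-04  8.33419515e-01 -5.52640610e-01 -3.85079549e-04] 0.2 [ 0.20807104 -0.58717538  0.44969222]
```

View pics/w1.png

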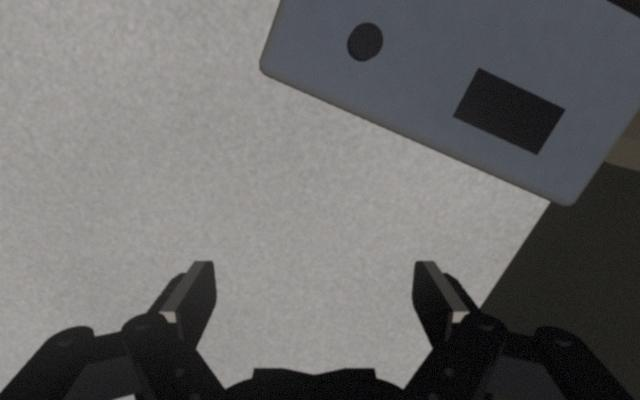

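carry_out(plan=[{"x": -0.031,"y": -0.068,"z": -0.02,"ax": 0,"ay": 0,"az": -0.12,"hand": 1},{"x": -0.061,"y": -0.136,"z": -0.04,"ax": 0,"ay": 0,"az": -0.36,"hand": 1},{"x": -0.092,"y": -0.205,"z": -0.06,"ax": 0,"ay": 0,"az": -0.6,"hand": 1},{"x": -0.123,"y": -0.273,"z": -0.077,"ax": 0,"ay": 0,"az": -0.8,"hand": 1},{"x": -0.153,"y": -0.341,"z": -0.077,"ax": 0,"ay": 0,"az": -1.0,"hand": 1},{"x": -0.184,"y": -0.41,"z": -0.077,"ax": 0,"ay": 0,"az": -1.2,"hand": 1},{"x": -0.184,"y": -0.41,"z": -0.077,"ax": 0,"ay": 0,"az": -1.345,"hand": 1},{"x": -0.184,"y": -0.41,"z": -0.077,"ax": 0,"ay": 0,"az": -1.345,"hand": 1},{"x": -0.184,"y": -0.41,"z": -0.077,"ax": 0,"ay": 0,"az": -1.345,"hand": 1},{"x": -0.184,"y": -0.41,"z": -0.077,"ax": 0,"ay": 0,"az": -1.345,"hand": 1},{"x": -0.184,"y": -0.41,"z": -0.077,"ax": 0,"ay": 0,"az": -1.345,"hand": 1},{"x": -0.184,"y": -0.41,"z": -0.077,"ax": 0,"ay": 0,"az": -1.345,"hand": 1}], squeeze=40)

```text
clock: 1.2
tcp_pos: [0.5338, -0.1951, 0.2701]
orientation: [-0.001, 0.996, 0.092, 0.001]
wrist_force: [-0.8, 0.3, -0.1]
finger_gap: 0.085
```

carry_out(plan=[{"x": 0,"y": 0,"z": 0,"ax": 0,"ay": 0,"az": 0,"hand": 1},{"x": 0,"y": 0,"z": 0,"ax": 0,"ay": 0,"az": 0,"hand": 1}])

```text
clock: 1.37
tcp_pos: [0.534, -0.1944, 0.2697]
orientation: [-0.001, 0.996, 0.093, 0.001]
wrist_force: [-1.2, 0.7, -0.1]
finger_gap: 0.0854
```

```bash
python3 - <<'E'
from h import *
m=model('wrist');im=viewer.read_camera('wrist');save('w1.png',im);np.save('w1T.npy',m['T'])
s=status.get_state();print(s['tcp_pos'],s['orientation'],s['clock'],s['wrist_force'])
E
```

```text
[ 0.53340508 -0.19521359  0.2697268 ] [-1.30976780e-03  9.95741207e-01  9.21790387e-02  8.70645630e-04] 1.4167 [-0.04545047  0.77765428  0.73502861]
```

View pics/w1.png

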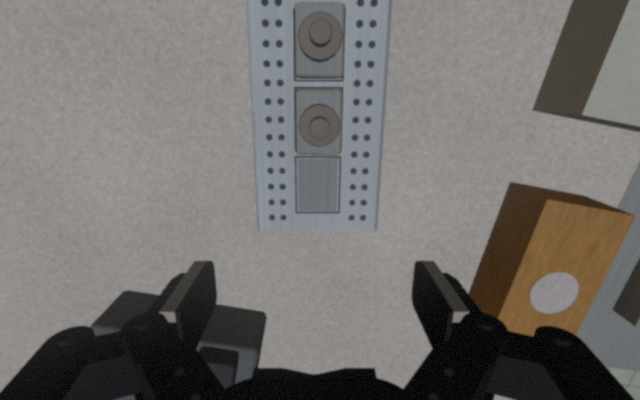

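```bash
python3 - <<'E'
from h import *
im=cv2.imread('pics/w1.png')[:,:,::-1]
save('w1c.png',crop(im,240,80,160,160,4)[:600])
m=model('wrist');print(proj(m,[[.5445,-.229,.03]]), unproj(m,(318,185),.03))
E
```

```text
[[317.09141822 183.68829248]] [ 0.54597097 -0.23049678  0.03      ]
```

View pics/w1c.png

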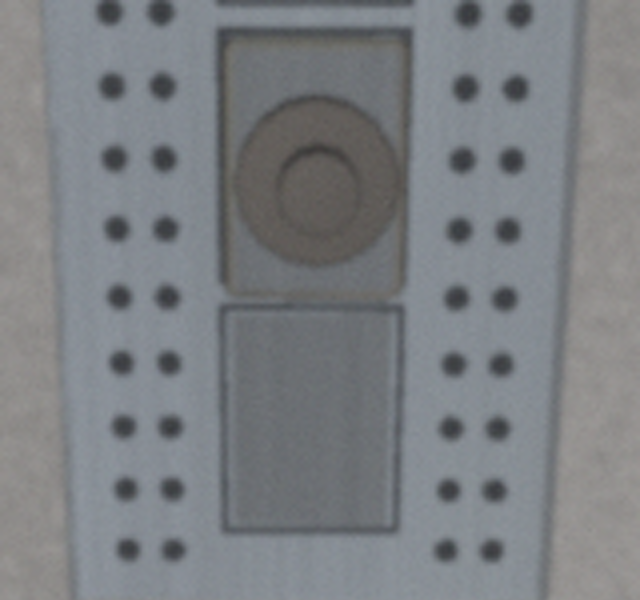

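```bash
python3 - <<'E'
from h import *
m=model('wrist');m['T']=np.load('w1T.npy')
uv=np.array([[403,307],[398,531],[224,531],[222,306]])/4+[240,80]
for w in(.05,.053,.056):print('slot',w,fitbox(m,uv,.03,w,w+.02,[.54,-.23,.17]))
c=np.array([unproj(m,q,.03) for q in uv]);print(c, np.linalg.norm(np.diff(c,axis=0),axis=1))
# neighbour lid z=.075: corners
uv=np.array([[410,32],[403,298],[226,298],[222,32]])/4+[240,80]
print('tin',fitbox(m,uv,.075,.05,.07,[.53,-.15,.17]))
delta([.574,.123,.17],-.035)
E
```

```text
slot 0.05 (array([ 0.54666942, -0.22979424,  0.18369135]), array([[-2.7,  1.5],
       [-2.7, -1.8],
       [ 2.7, -1.9],
       [ 2.6,  1.7]]))
slot 0.053 (array([ 0.5467015 , -0.22996147,  0.18372026]), array([[-1.4,  0.5],
       [-1.6, -0.6],
       [ 1.6, -0.7],
       [ 1.4,  0.6]]))
slot 0.056 (array([ 0.54673596, -0.23014101,  0.18374566]), array([[-0.2, -0.6],
       [-0.5,  0.6],
       [ 0.5,  0.5],
       [ 0.2, -0.4]]))
[[ 0.56772926 -0.18831396  0.03      ]
 [ 0.58167621 -0.26145155  0.03      ]
 [ 0.52540995 -0.27205881  0.03      ]
 [ 0.51208355 -0.19849068  0.03      ]] [0.07445553 0.05725736 0.07476538]
tin (array([ 0.53132901, -0.14809657,  0.18569842]), array([[ 0.2,  0.3],
       [ 0.3, -0.2],
       [-0.3, -0.3],
       [-0.3,  0.2]]))
 shift [ 0.0981 -0.3051  0.1007] turn [-0.0027 -0.0017  0.2196] rows 8.1
```

carry_out(plan=[{"x": 0.012,"y": -0.038,"z": 0,"ax": 0,"ay": 0,"az": 0.03,"hand": 1},{"x": 0.024,"y": -0.076,"z": 0,"ax": 0,"ay": 0,"az": 0.06,"hand": 1},{"x": 0.036,"y": -0.114,"z": 0,"ax": 0,"ay": 0,"az": 0.09,"hand": 1},{"x": 0.048,"y": -0.152,"z": 0.01,"ax": 0,"ay": 0,"az": 0.12,"hand": 1},{"x": 0.061,"y": -0.19,"z": 0.02,"ax": 0,"ay": 0,"az": 0.15,"hand": 1},{"x": 0.073,"y": -0.228,"z": 0.04,"ax": 0,"ay": 0,"az": 0.18,"hand": 1},{"x": 0.085,"y": -0.266,"z": 0.065,"ax": 0,"ay": 0,"az": 0.21,"hand": 1},{"x": 0.098,"y": -0.305,"z": 0.09,"ax": -0.002,"ay": -0.002,"az": 0.22,"hand": 1},{"x": 0.098,"y": -0.305,"z": 0.1,"ax": -0.002,"ay": -0.002,"az": 0.22,"hand": 1},{"x": 0.098,"y": -0.305,"z": 0.1,"ax": -0.002,"ay": -0.002,"az": 0.22,"hand": 1},{"x": 0.098,"y": -0.305,"z": 0.1,"ax": -0.002,"ay": -0.002,"az": 0.22,"hand": 1}])

```text
clock: 2.33
tcp_pos: [0.5728, 0.1218, 0.1696]
orientation: [0.0, 1.0, -0.018, -0.002]
wrist_force: [0.9, -0.3, 0.9]
finger_gap: 0.0857
```

```bash
python3 - <<'E'
from h import *
m=model('wrist');im=viewer.read_camera('wrist');save('w2.png',im);np.save('w2T.npy',m['T'])
s=status.get_state();print(s['tcp_pos'],s['orientation'],s['clock'],s['wrist_force'])
E
```

```text
[0.57369545 0.12119173 0.17092479] [ 3.73435680e-05  9.99825369e-01 -1.86813549e-02 -4.86961442e-04] 2.3833 [ 0.2385698  -0.53691436  0.16926587]
```

View pics/w2.png

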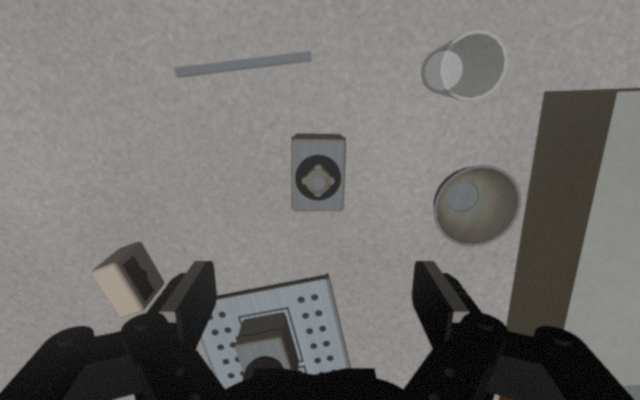

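```bash
python3 - <<'E'
from h import *
im=cv2.imread('pics/w2.png')[:,:,::-1]
save('w2c.png',crop(im,270,120,100,100,6))
E
```

```text
(no output)
```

View pics/w2c.png

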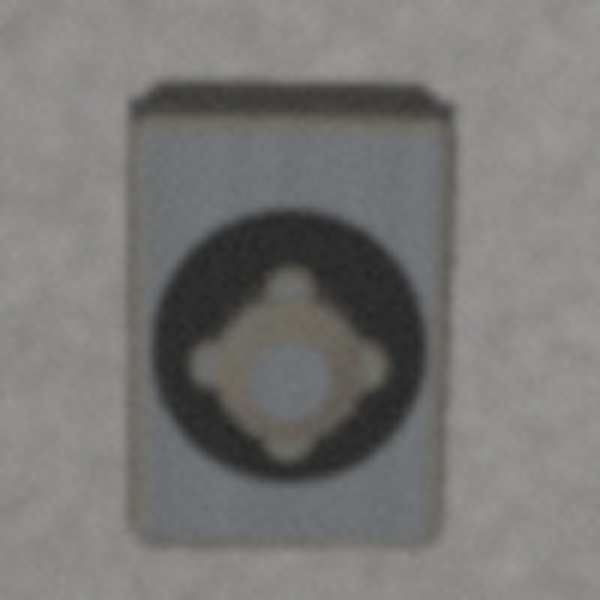

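```bash
python3 - <<'E'
from h import *
m=model('wrist');m['T']=np.load('w2T.npy')
uv=np.array([[455,110],[442,548],[128,545],[130,108]])/6+[270,120]
p,f=fitbox(m,uv,.045,.05,.07,[.57,.12,0]);print(p,f)
print(unproj(m,np.array([290,345])/6+[270,120],.05))
delta([p[0],p[1],.09],p[2]);delta([p[0],p[1],.010],p[2])
E
```

```text
[ 0.576278    0.12467403 -0.04671963] [[ 0.8 -0.2]
 [ 0.1  0.5]
 [ 0.1  0.4]
 [-1.  -0.5]]
[0.57644366 0.12443172 0.05      ]
 shift [ 0.0025 -0.0036  0.0809] turn [0.0001 0.001  0.0094] rows 1.9
 shift [ 0.0026 -0.0036  0.1609] turn [0.0001 0.001  0.0094] rows 3.9
```

carry_out(plan=[{"x": 0.0025,"y": -0.0035,"z": 0.03,"ax": 0,"ay": 0,"az": 0.009,"hand": 1},{"x": 0.0025,"y": -0.0035,"z": 0.06,"ax": 0,"ay": 0,"az": 0.009,"hand": 1},{"x": 0.0025,"y": -0.0035,"z": 0.09,"ax": 0,"ay": 0,"az": 0.009,"hand": 1},{"x": 0.0025,"y": -0.0035,"z": 0.115,"ax": 0,"ay": 0,"az": 0.009,"hand": 1},{"x": 0.0025,"y": -0.0035,"z": 0.135,"ax": 0,"ay": 0,"az": 0.009,"hand": 1},{"x": 0.0025,"y": -0.0035,"z": 0.15,"ax": 0,"ay": 0,"az": 0.009,"hand": 1},{"x": 0.0025,"y": -0.0035,"z": 0.159,"ax": 0,"ay": 0,"az": 0.009,"hand": 1},{"x": 0.0025,"y": -0.0035,"z": 0.159,"ax": 0,"ay": 0,"az": 0.009,"hand": 1},{"x": 0.0025,"y": -0.0035,"z": 0.159,"ax": 0,"ay": 0,"az": 0.009,"hand": 1}])

```text
clock: 3.13
tcp_pos: [0.5771, 0.1233, 0.013]
orientation: [0.0, 1.0, -0.024, 0.0]
wrist_force: [0.8, 0.5, 0.3]
finger_gap: 0.0853
```

carry_out(plan=[{"x": 0,"y": 0,"z": 0,"ax": 0,"ay": 0,"az": 0,"hand": 0.75},{"x": 0,"y": 0,"z": 0,"ax": 0,"ay": 0,"az": 0,"hand": 0.65},{"x": 0,"y": 0,"z": 0,"ax": 0,"ay": 0,"az": 0,"hand": 0.55},{"x": 0,"y": 0,"z": 0,"ax": 0,"ay": 0,"az": 0,"hand": 0.3},{"x": 0,"y": 0,"z": 0,"ax": 0,"ay": 0,"az": 0,"hand": 0.0},{"x": 0,"y": 0,"z": 0,"ax": 0,"ay": 0,"az": 0,"hand": 0.0},{"x": 0,"y": 0,"z": 0,"ax": 0,"ay": 0,"az": 0,"hand": 0.0},{"x": 0,"y": 0,"z": 0,"ax": 0,"ay": 0,"az": 0,"hand": 0.0}], squeeze=40)

```text
clock: 3.8
tcp_pos: [0.5764, 0.1235, 0.0134]
orientation: [0.0, 1.0, -0.024, -0.0]
wrist_force: [-3.7, 0.0, 5.4]
finger_gap: 0.0203
```

```bash
python3 - <<'E'
from h import *
m=model('wrist');im=viewer.read_camera('wrist');save('w3.png',im);np.save('w3T.npy',m['T'])
s=status.get_state();print(s['tcp_pos'],s['orientation'],s['clock'],s['wrist_force'],s['finger_gap'])
E
```

```text
[0.57640325 0.12348052 0.01345559] [ 3.09710774e-05  9.99710234e-01 -2.40699794e-02 -2.87546963e-04] 3.85 [-4.68772193  0.33492828  5.72734832] 0.02035532632200191
```

View pics/w3.png

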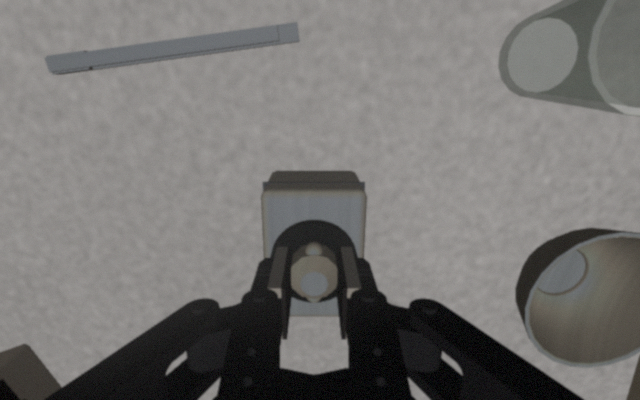

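```bash
python3 - <<'E'
from h import *
m=model('wrist')
p,r=rowpose()
for dz in(0,.0187,.04,.06):
    print(dz,[proj(m,p+r.apply([dx,0,-dz]))[0].round(0) for dx in(-.0425,-.01,0.,.01,.0425)])
print(proj(m,[[.5763,.1247,.05],[.5763,.1247,.067]]))
L=np.array([[.025,.035],[.025,-.035],[-.025,-.035],[-.025,.035]]);c,s=np.cos(-.0467),np.sin(-.0467)
P=L@np.array([[c,s],[-s,c]])+[.5763,.1247]
print(proj(m,np.c_[P,np.full(4,.045)]))
im=viewer.read_camera('scene');save('s3.png',crop(im,280,150,130,110,5))
im=viewer.read_camera('wrist');save('w3c.png',crop(im,230,150,180,150,4))
E
```

```text
0 [array([240., 233.]), array([296., 233.]), array([314., 233.]), array([331., 233.]), array([387., 233.])]
0.0187 [array([233., 248.]), array([295., 248.]), array([314., 248.]), array([333., 248.]), array([394., 248.])]
0.04 [array([223., 268.]), array([292., 268.]), array([314., 268.]), array([335., 268.]), array([405., 268.])]
0.06 [array([210., 292.]), array([289., 292.]), array([313., 292.]), array([338., 292.]), array([417., 292.])]
[[313.16017787 261.94781546]
 [313.0011981  281.15559987]]
[[367.68121615 188.25394517]
 [361.3238067  317.49862821]
 [265.31629824 317.44030172]
 [258.53198385 188.29047978]]
```

View pics/s3.png

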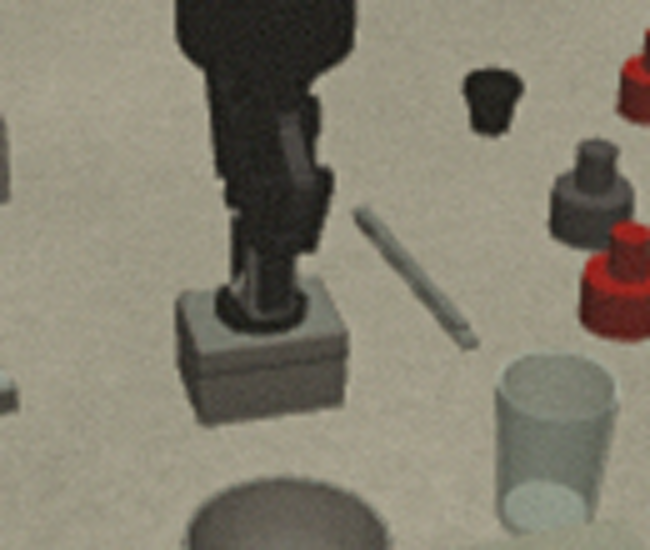

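View pics/w3c.png

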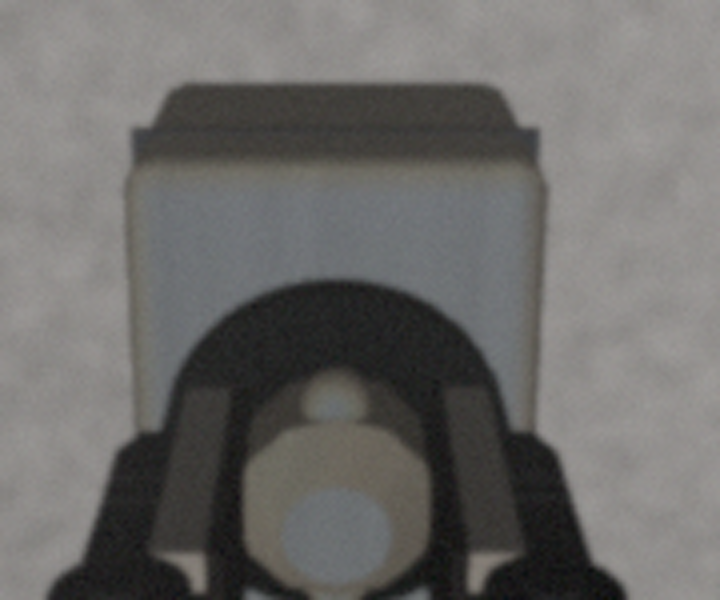

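```bash
python3 - <<'E'
from h import *
m=model('scene');p,r=rowpose()
for dz in(0,.0187,.037,.05):print(dz,(proj(m,p+[0,0,dz])[0]-[280,150])*5)
m=model('wrist')
for h in (.0102,.0125,.015):
  for dz in(.0,.0187,.03,.037,.045): print(h,dz,(proj(m,p+r.apply([[-h,-.011,-dz],[h,-.011,-dz]]))-[230,150]).round(1).tolist())
E
```

```text
0 [259.15391118 361.92395097]
0.0187 [259.48444047 328.66858977]
0.037 [259.8147876  295.43155583]
0.05 [260.05371975 271.3920078 ]
0.0102 0.0 [[65.8, 65.5], [101.6, 65.5]]
0.0102 0.0187 [[63.9, 78.3], [103.4, 78.3]]
0.0102 0.03 [[62.5, 87.3], [104.6, 87.4]]
0.0102 0.037 [[61.6, 93.6], [105.4, 93.6]]
0.0102 0.045 [[60.5, 101.4], [106.5, 101.4]]
0.0125 0.0 [[61.7, 65.5], [105.7, 65.5]]
0.0125 0.0187 [[59.4, 78.3], [107.8, 78.3]]
0.0125 0.03 [[57.8, 87.3], [109.3, 87.4]]
0.0125 0.037 [[56.7, 93.6], [110.4, 93.6]]
0.0125 0.045 [[55.3, 101.4], [111.7, 101.4]]
0.015 0.0 [[57.3, 65.5], [110.1, 65.5]]
0.015 0.0187 [[54.6, 78.3], [112.7, 78.3]]
0.015 0.03 [[52.6, 87.3], [114.5, 87.4]]
0.015 0.037 [[51.3, 93.6], [115.8, 93.6]]
0.015 0.045 [[49.6, 101.4], [117.4, 101.4]]
```

carry_out(plan=[{"x": 0,"y": 0,"z": 0,"ax": 0,"ay": 0,"az": 0,"hand": 0.5},{"x": 0,"y": 0,"z": 0,"ax": 0,"ay": 0,"az": 0,"hand": 1},{"x": 0,"y": 0,"z": 0,"ax": 0,"ay": 0,"az": 0,"hand": 1},{"x": 0,"y": 0,"z": 0,"ax": 0,"ay": 0,"az": 0,"hand": 1},{"x": 0,"y": 0,"z": 0,"ax": 0,"ay": 0,"az": 0,"hand": 1},{"x": 0,"y": 0,"z": 0,"ax": 0,"ay": 0,"az": 0,"hand": 1}])

```text
clock: 4.45
tcp_pos: [0.5765, 0.1235, 0.0134]
orientation: [0.0, 1.0, -0.024, -0.0]
wrist_force: [0.5, -0.3, 1.0]
finger_gap: 0.0853
```

```bash
python3 - <<'E'
from h import *
m=model('wrist');im=viewer.read_camera('wrist');save('w4.png',im);np.save('w4T.npy',m['T'])
save('s4.png',crop(viewer.read_camera('scene'),280,150,130,110,5))
s=status.get_state();print(s['tcp_pos'],s['orientation'],s['clock'],s['wrist_force'],s['finger_gap'])
E
```

```text
[0.57641514 0.1234448  0.01338208] [ 6.46547891e-05  9.99710403e-01 -2.40624597e-02 -3.23901790e-04] 4.55 [-0.02997514 -0.01638647 -1.24402202] 0.08550979750576632
```

View pics/w4.png

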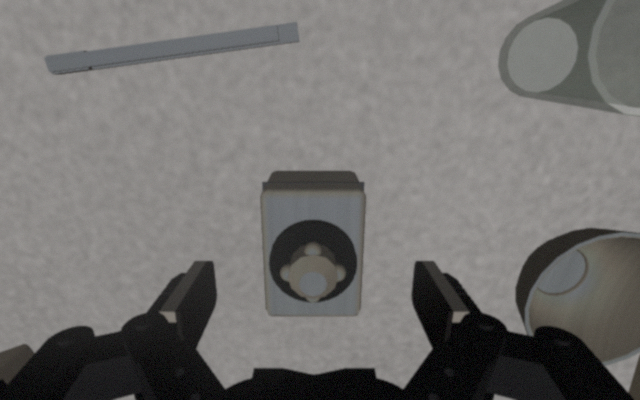

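View pics/s4.png

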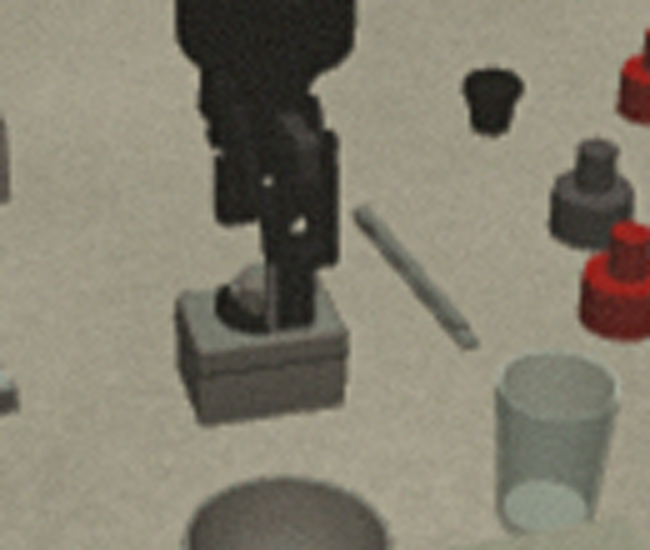

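```bash
python3 - <<'E'
from h import *
print(unproj(model('top'),(330,125),.04))
delta([.5765,.1246,-.028],-.0467)
E
```

```text
[0.72678776 0.08740568 0.04      ]
 shift [ 0.0001 -0.0012  0.0414] turn [ 0.0001  0.0006 -0.0014] rows 1.0
```

carry_out(plan=[{"x": 0,"y": -0.001,"z": 0.01,"ax": 0,"ay": 0,"az": 0,"hand": 1},{"x": 0,"y": -0.001,"z": 0.02,"ax": 0,"ay": 0,"az": 0,"hand": 1},{"x": 0,"y": -0.001,"z": 0.028,"ax": 0,"ay": 0,"az": 0,"hand": 1},{"x": 0,"y": -0.001,"z": 0.028,"ax": 0,"ay": 0,"az": 0,"hand": 1}])

```text
clock: 4.88
tcp_pos: [0.5742, 0.1243, -0.0174]
orientation: [0.0, 1.0, -0.024, -0.003]
wrist_force: [-1.1, -0.7, -0.1]
finger_gap: 0.0853
```

carry_out(plan=[{"x": 0.001,"y": 0,"z": 0.005,"ax": 0,"ay": 0,"az": 0,"hand": 1},{"x": 0.002,"y": 0,"z": 0.01,"ax": 0,"ay": 0,"az": 0,"hand": 1},{"x": 0.002,"y": 0,"z": 0.01,"ax": 0,"ay": 0,"az": 0,"hand": 1}])

```text
clock: 5.13
tcp_pos: [0.5754, 0.1241, -0.0288]
orientation: [0.0, 1.0, -0.024, -0.003]
wrist_force: [-0.5, -0.4, -0.4]
finger_gap: 0.0851
```

```bash
python3 - <<'E'
from h import *
save('s5.png',crop(viewer.read_camera('scene'),280,150,130,110,5))
m=model('wrist');im=viewer.read_camera('wrist');save('w5.png',im)
s=status.get_state();print(s['tcp_pos'],s['orientation'],s['clock'],s['wrist_force'],s['finger_gap'],s['joint_pos'])
E
```

```text
[ 0.57606106  0.12415605 -0.02776349] [ 2.93891683e-04  9.99705932e-01 -2.40856744e-02 -2.80070358e-03] 5.2333 [-0.64348531 -0.73685747 -0.2297807 ] 0.0851071063473659 [ 7.61155273e-02  4.99050760e-01 -2.47351793e-01  8.30025890e-01
 -2.44923389e-05  1.69508812e+00]
```

View pics/s5.png

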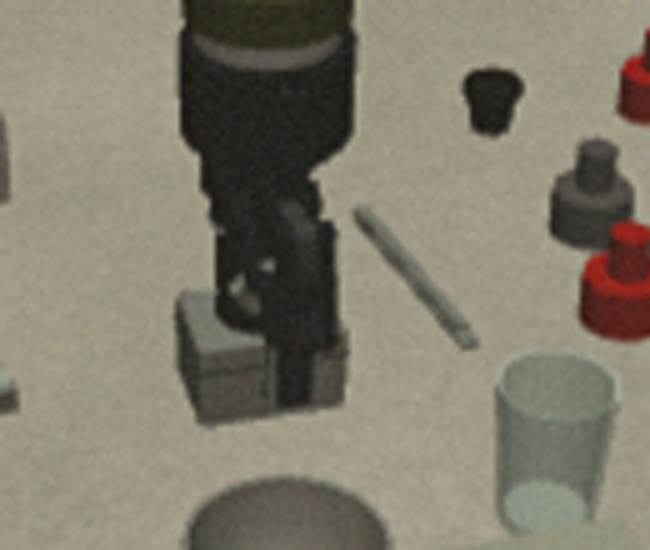

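View pics/w5.png

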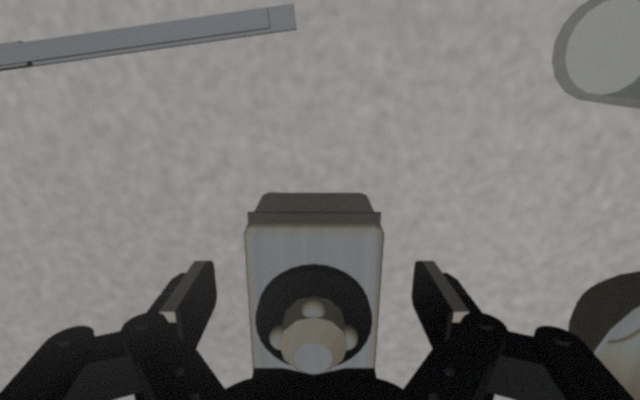

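carry_out(plan=[{"x": 0,"y": 0,"z": 0,"ax": 0,"ay": 0,"az": 0,"hand": 0.8},{"x": 0,"y": 0,"z": 0,"ax": 0,"ay": 0,"az": 0,"hand": 0.7},{"x": 0,"y": 0,"z": 0,"ax": 0,"ay": 0,"az": 0,"hand": 0.6},{"x": 0,"y": 0,"z": 0,"ax": 0,"ay": 0,"az": 0,"hand": 0.5},{"x": 0,"y": 0,"z": 0,"ax": 0,"ay": 0,"az": 0,"hand": 0.2},{"x": 0,"y": 0,"z": 0,"ax": 0,"ay": 0,"az": 0,"hand": 0.0},{"x": 0,"y": 0,"z": 0,"ax": 0,"ay": 0,"az": 0,"hand": 0.0}], squeeze=40)

```text
clock: 5.82
tcp_pos: [0.5764, 0.1242, -0.0272]
orientation: [0.0, 1.0, -0.024, -0.002]
wrist_force: [-1.4, 0.1, 4.2]
finger_gap: 0.0495
```

```bash
python3 - <<'E'
from h import *
save('s6.png',crop(viewer.read_camera('scene'),280,150,130,110,5))
m=model('wrist');im=viewer.read_camera('wrist');save('w6.png',im);np.save('w6T.npy',m['T'])
s=status.get_state();print(s['tcp_pos'],s['orientation'],s['clock'],s['wrist_force'],s['finger_gap'])
E
```

```text
[ 0.57641539  0.12420225 -0.02718942] [ 2.74329077e-04  9.99707897e-01 -2.40521854e-02 -2.35325353e-03] 5.9167 [-1.59797726 -0.00674645  5.66440988] 0.04967707514845334
```

View pics/w6.png

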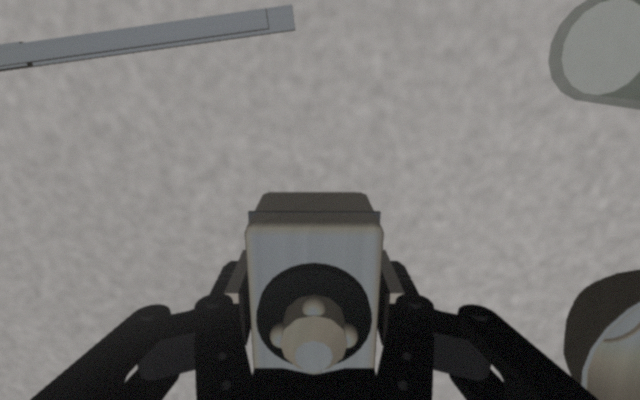

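View pics/s6.png

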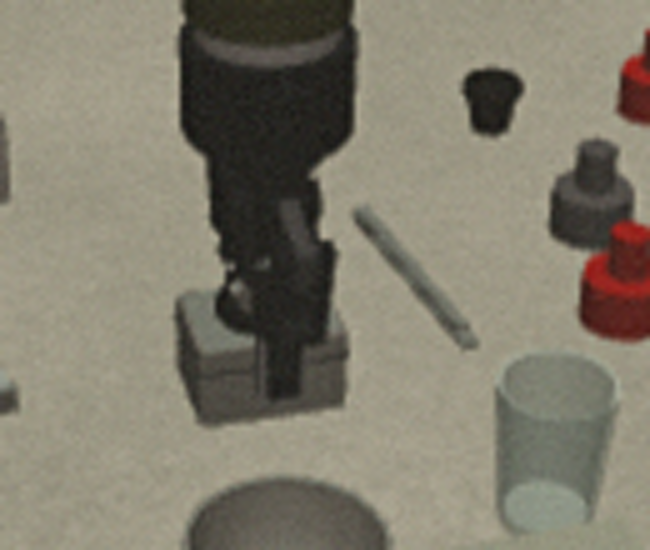

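```bash
python3 - <<'E'
from h import *
m=model('wrist');m['T']=np.load('w6T.npy')
for uv,z in [((245,225),.045),((384,225),.045),((314,263),.05),((257,318),.05),((371,318),.05)]: print(unproj(m,uv,z))
print(unproj(m,(245,225),.045)+unproj(m,(384,225),.045))
E
```

```text
[0.55481526 0.1599911  0.045     ]
[0.6027923  0.15782501 0.045     ]
[0.57812548 0.14696354 0.05      ]
[0.55640948 0.12558848 0.05      ]
[0.59766997 0.12381837 0.05      ]
[1.15760756 0.31781611 0.09      ]
```

carry_out(plan=[{"x": 0,"y": 0,"z": -0.01,"ax": 0,"ay": 0,"az": 0,"hand": 0},{"x": 0,"y": 0,"z": -0.03,"ax": 0,"ay": 0,"az": 0,"hand": 0},{"x": 0,"y": 0,"z": -0.06,"ax": 0,"ay": 0,"az": 0,"hand": 0},{"x": 0,"y": 0,"z": -0.09,"ax": 0,"ay": 0,"az": 0,"hand": 0},{"x": 0,"y": 0,"z": -0.12,"ax": 0,"ay": 0,"az": 0,"hand": 0},{"x": 0,"y": 0,"z": -0.15,"ax": 0,"ay": 0,"az": 0,"hand": 0},{"x": 0,"y": 0,"z": -0.175,"ax": 0,"ay": 0,"az": 0,"hand": 0},{"x": 0,"y": 0,"z": -0.19,"ax": 0,"ay": 0,"az": 0,"hand": 0},{"x": 0,"y": 0,"z": -0.19,"ax": 0,"ay": 0,"az": 0,"hand": 0},{"x": 0,"y": 0,"z": -0.19,"ax": 0,"ay": 0,"az": 0,"hand": 0}])

```text
clock: 6.75
tcp_pos: [0.5774, 0.1243, 0.1627]
orientation: [0.0, 1.0, -0.024, -0.002]
wrist_force: [-0.0, 0.1, -6.2]
finger_gap: 0.0494
```

```bash
python3 - <<'E'
from h import *
m=model('wrist');im=viewer.read_camera('wrist');save('w7.png',im);np.save('w7T.npy',m['T'])
s=status.get_state();print(s['tcp_pos'],s['orientation'],s['clock'],s['wrist_force'],s['finger_gap'])
delta([.546,-.2298,.163],.183)
E
```

```text
[0.57644344 0.1241915  0.16140071] [ 3.59198210e-04  9.99703590e-01 -2.40979381e-02 -3.44866977e-03] 6.8 [-0.7670366  -0.95089797 -4.93591378] 0.04958090653598652
 shift [-0.0134  0.355  -0.0012] turn [ 1.000e-04  6.900e-03 -2.312e-01] rows 8.5
```

View pics/w7.png

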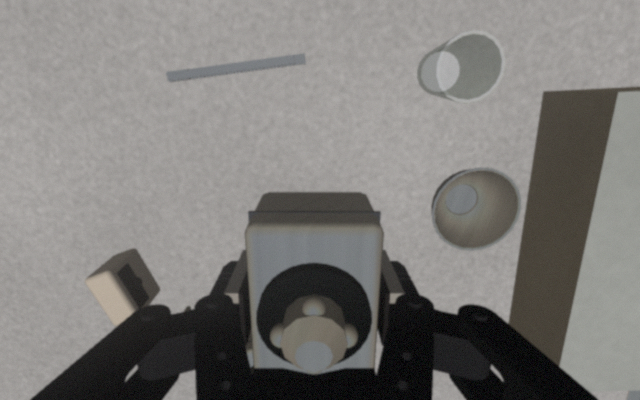

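carry_out(plan=[{"x": -0.001,"y": 0.03,"z": 0,"ax": 0,"ay": 0,"az": -0.02,"hand": 0},{"x": -0.003,"y": 0.066,"z": 0,"ax": 0,"ay": 0,"az": -0.045,"hand": 0},{"x": -0.004,"y": 0.103,"z": 0,"ax": 0,"ay": 0,"az": -0.07,"hand": 0},{"x": -0.005,"y": 0.14,"z": 0,"ax": 0,"ay": 0,"az": -0.09,"hand": 0},{"x": -0.007,"y": 0.177,"z": 0,"ax": 0,"ay": 0,"az": -0.115,"hand": 0},{"x": -0.008,"y": 0.214,"z": 0,"ax": 0,"ay": 0,"az": -0.14,"hand": 0},{"x": -0.009,"y": 0.25,"z": 0,"ax": 0,"ay": 0,"az": -0.165,"hand": 0},{"x": -0.011,"y": 0.287,"z": 0,"ax": 0,"ay": 0,"az": -0.19,"hand": 0},{"x": -0.012,"y": 0.324,"z": 0,"ax": 0,"ay": 0,"az": -0.21,"hand": 0},{"x": -0.013,"y": 0.345,"z": 0,"ax": 0,"ay": 0,"az": -0.231,"hand": 0},{"x": -0.0135,"y": 0.355,"z": 0,"ax": 0,"ay": 0,"az": -0.231,"hand": 0},{"x": -0.0135,"y": 0.355,"z": 0,"ax": 0,"ay": 0,"az": -0.231,"hand": 0}])

```text
clock: 7.8
tcp_pos: [0.5442, -0.2316, 0.1592]
orientation: [-0.001, 0.996, 0.089, -0.005]
wrist_force: [-0.2, 1.0, -4.6]
finger_gap: 0.0495
```

```bash
python3 - <<'E'
from h import *
m=model('wrist');im=viewer.read_camera('wrist');save('w8.png',im);np.save('w8T.npy',m['T'])
s=status.get_state();print(s['tcp_pos'],s['orientation'],s['clock'],s['wrist_force'],s['finger_gap'])
delta([.5455,-.2303,.05],.183);delta([.5455,-.2303,.0038],.183)
E
```

```text
[ 0.54449817 -0.22984297  0.15953238] [-0.00144007  0.99591872  0.09010245 -0.00503744] 7.85 [-0.52788544  1.03562577 -5.82581888] 0.049656257537728274
 shift [0.002  0.001  0.1095] turn [-0.0038  0.0098 -0.0025] rows 2.6
 shift [0.0024 0.0012 0.1557] turn [-0.0038  0.0098 -0.0025] rows 3.7
```

View pics/w8.png

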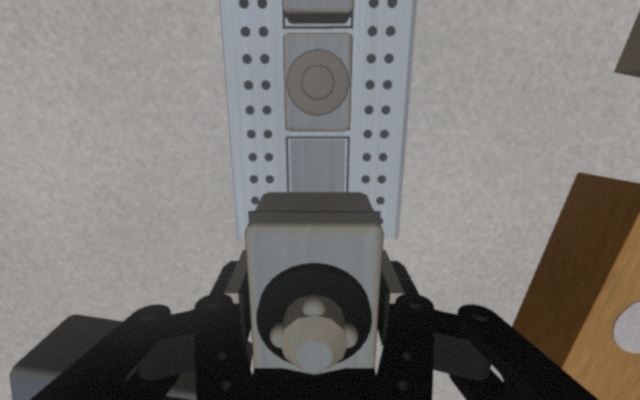

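```bash
python3 - <<'E'
from h import *
im=cv2.imread('pics/w8.png')[:,:,::-1]
save('w8c.png',crop(im,260,20,120,125,5)[:600])
E
```

```text
(no output)
```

View pics/w8c.png

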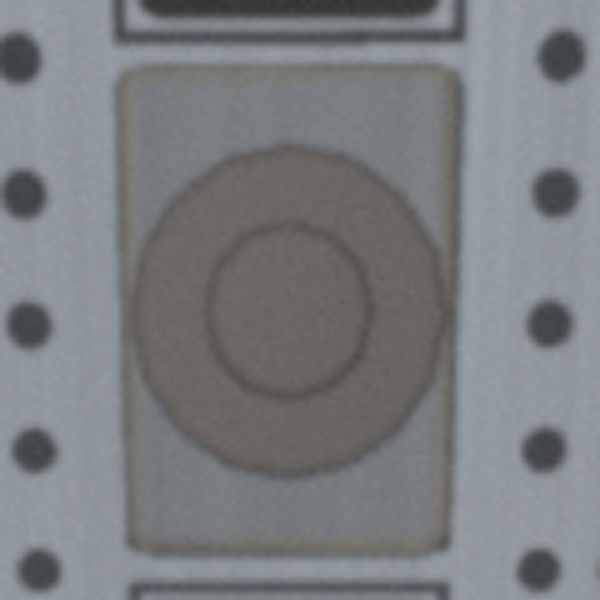

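```bash
python3 - <<'E'
from h import *
m=model('wrist');m['T']=np.load('w8T.npy')
uv=np.array([[463,66],[450,553],[128,553],[119,66]])/5+[260,20]
p,f=fitbox(m,uv,.075,.05,.07,[.53,-.15,.18]);print('tin',p,f)
c,s=np.cos(p[2]),np.sin(p[2]);print('slot pred',p[:2]+.082*np.array([s,-c]))
a,b=[unproj(m,np.array(q)/5+[260,20],.03) for q in [(450,585),(132,585)]];print(a,b,(a+b)/2-.0375*np.array([-s,c,0]))
E
```

```text
tin [ 0.53179232 -0.14921052  0.17889862] [[ 0.8 -1.2]
 [ 0.2  1.4]
 [-0.2  1.3]
 [-0.8 -1.1]]
slot pred [ 0.54638389 -0.22990182]
[ 0.56845793 -0.187941    0.03      ] [ 0.51177378 -0.19830852  0.03      ] [ 0.54678883 -0.23002627  0.03      ]
```

carry_out(plan=[{"x": 0.002,"y": 0.001,"z": 0.03,"ax": -0.002,"ay": 0.004,"az": -0.002,"hand": 0},{"x": 0.003,"y": 0.001,"z": 0.06,"ax": -0.002,"ay": 0.005,"az": -0.002,"hand": 0},{"x": 0.003,"y": 0.001,"z": 0.09,"ax": -0.002,"ay": 0.005,"az": -0.002,"hand": 0},{"x": 0.003,"y": 0.001,"z": 0.115,"ax": -0.002,"ay": 0.005,"az": -0.002,"hand": 0},{"x": 0.003,"y": 0.001,"z": 0.135,"ax": -0.002,"ay": 0.005,"az": -0.002,"hand": 0},{"x": 0.003,"y": 0.001,"z": 0.145,"ax": -0.002,"ay": 0.005,"az": -0.002,"hand": 0},{"x": 0.003,"y": 0.001,"z": 0.151,"ax": -0.002,"ay": 0.005,"az": -0.002,"hand": 0},{"x": 0.003,"y": 0.001,"z": 0.151,"ax": -0.002,"ay": 0.005,"az": -0.002,"hand": 0},{"x": 0.003,"y": 0.001,"z": 0.151,"ax": -0.002,"ay": 0.005,"az": -0.002,"hand": 0}])

```text
clock: 8.6
tcp_pos: [0.5467, -0.2296, 0.0092]
orientation: [-0.001, 0.996, 0.092, -0.002]
wrist_force: [0.7, 0.7, -4.4]
finger_gap: 0.0494
```

```bash
python3 - <<'E'
from h import *
m=model('wrist');im=viewer.read_camera('wrist');save('w9.png',im);np.save('w9T.npy',m['T'])
save('s9.png',crop(viewer.read_camera('scene'),130,160,160,110,5))
s=status.get_state();print(s['tcp_pos'],s['orientation'],s['clock'],s['wrist_force'],s['finger_gap'])
delta([.546,-.2305,.0028],.182)
E
```

```text
[ 0.54738882 -0.23042369  0.01011498] [ 1.29386948e-04  9.95824825e-01  9.12756885e-02 -1.28465794e-03] 8.7 [ 0.25146674  0.62898342 -4.80566848] 0.049387079106994254
 shift [-0.0014 -0.0002  0.0073] turn [0.     0.0026 0.0008] rows 0.2
```

View pics/w9.png

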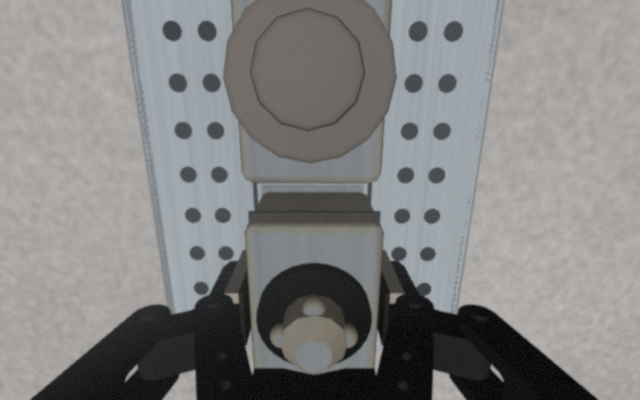

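View pics/s9.png

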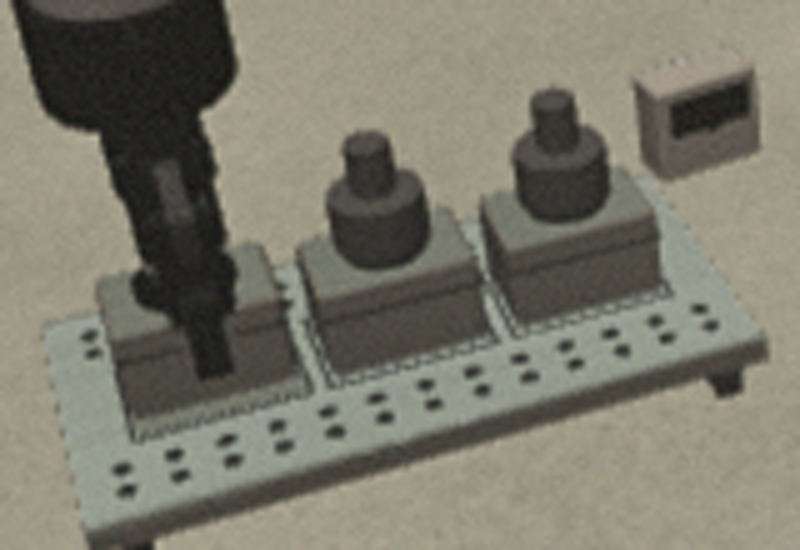

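carry_out(plan=[{"x": -0.001,"y": 0,"z": 0.003,"ax": 0,"ay": 0.002,"az": 0,"hand": 0},{"x": -0.001,"y": 0,"z": 0.006,"ax": 0,"ay": 0.002,"az": 0,"hand": 0},{"x": -0.001,"y": 0,"z": 0.008,"ax": 0,"ay": 0.002,"az": 0,"hand": 0},{"x": -0.001,"y": 0,"z": 0.008,"ax": 0,"ay": 0.002,"az": 0,"hand": 0},{"x": -0.001,"y": 0,"z": 0.008,"ax": 0,"ay": 0.002,"az": 0,"hand": 0}])

```text
clock: 9.12
tcp_pos: [0.5468, -0.231, 0.0029]
orientation: [0.0, 0.996, 0.091, 0.0]
wrist_force: [0.5, 1.1, 1.5]
finger_gap: 0.0494
```

carry_out(plan=[{"x": 0,"y": 0,"z": 0,"ax": 0,"ay": 0,"az": 0,"hand": 0.65},{"x": 0,"y": 0,"z": 0,"ax": 0,"ay": 0,"az": 0,"hand": 0.8},{"x": 0,"y": 0,"z": 0,"ax": 0,"ay": 0,"az": 0,"hand": 1},{"x": 0,"y": 0,"z": 0,"ax": 0,"ay": 0,"az": 0,"hand": 1},{"x": 0,"y": 0,"z": 0,"ax": 0,"ay": 0,"az": 0,"hand": 1}])

```text
clock: 9.53
tcp_pos: [0.5469, -0.2311, 0.0029]
orientation: [0.001, 0.996, 0.091, 0.0]
wrist_force: [-0.5, 0.1, -0.0]
finger_gap: 0.0857
```

```bash
python3 - <<'E'
from h import *
m=model('wrist');im=viewer.read_camera('wrist');save('w10.png',im);np.save('w10T.npy',m['T'])
s=status.get_state();print(s['tcp_pos'],s['orientation'],s['clock'],s['wrist_force'],s['finger_gap'])
E
```

```text
[ 0.54681782 -0.23100467  0.002863  ] [4.47999716e-04 9.95834031e-01 9.11829899e-02 2.10009430e-04] 9.5833 [ 0.33065676  0.08469169 -0.4939346 ] 0.08562620168552455
```

View pics/w10.png

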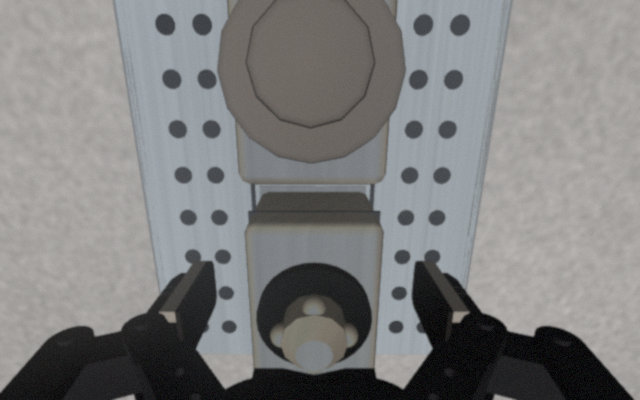

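carry_out(plan=[{"x": 0,"y": 0,"z": -0.015,"ax": 0,"ay": 0,"az": 0,"hand": 1},{"x": 0,"y": 0,"z": -0.04,"ax": 0,"ay": 0,"az": 0,"hand": 1},{"x": 0,"y": 0,"z": -0.07,"ax": 0,"ay": 0,"az": 0,"hand": 1},{"x": 0,"y": 0,"z": -0.1,"ax": 0,"ay": 0,"az": 0,"hand": 1},{"x": 0,"y": 0,"z": -0.13,"ax": 0,"ay": 0,"az": 0,"hand": 1},{"x": 0,"y": 0,"z": -0.15,"ax": 0,"ay": 0,"az": 0,"hand": 1},{"x": 0,"y": 0,"z": -0.15,"ax": 0,"ay": 0,"az": 0,"hand": 1},{"x": 0,"y": 0,"z": -0.15,"ax": 0,"ay": 0,"az": 0,"hand": 1}])

```text
clock: 10.25
tcp_pos: [0.5478, -0.2315, 0.1543]
orientation: [0.001, 0.996, 0.091, 0.002]
wrist_force: [0.5, 0.0, -1.1]
finger_gap: 0.0855
```

```bash
python3 - <<'E'
from h import *
m=model('wrist');im=viewer.read_camera('wrist');save('w11.png',im);np.save('w11T.npy',m['T'])
save('w11c.png',crop(im,230,20,170,280,2.5)[:600])
save('w11d.png',crop(im,260,130,110,100,6)[:600])
s=status.get_state();print(s['tcp_pos'],s['orientation'],s['clock'],s['wrist_force'],s['finger_gap'])
E
```

```text
[ 0.54680839 -0.23089047  0.15274441] [5.68262952e-04 9.95833380e-01 9.11888337e-02 3.91600325e-04] 10.3 [-0.68264125 -0.1017427   0.42332971] 0.08540938972119463
```

View pics/w11.png

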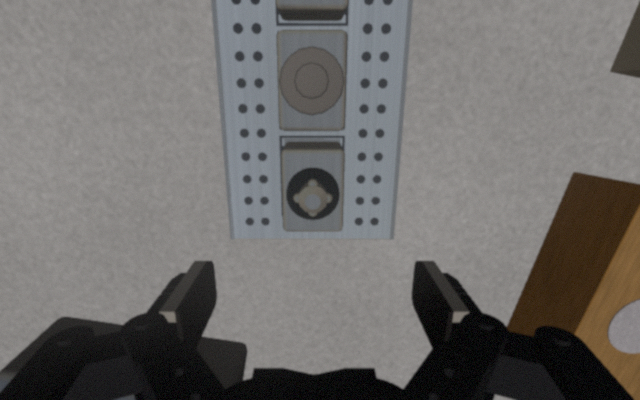

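View pics/w11d.png

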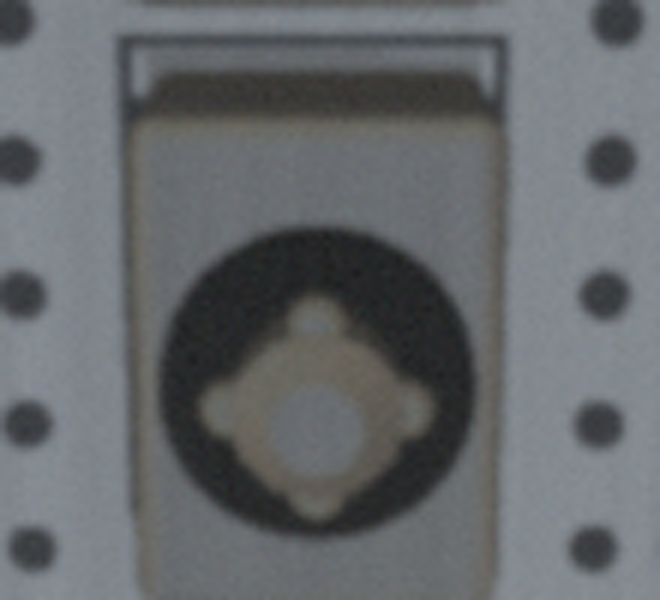

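```bash
python3 - <<'E'
from h import *
m=model('wrist');m['T']=np.load('w11T.npy')
im=viewer.read_camera('wrist');save('w11e.png',crop(im,260,20,110,220,2.7))
C=lambda L:np.array(L)/6+[260,130]
b=C([(318,72)])[0];o=C([(318,40)])[0]
print('base edge',unproj(m,b,.03),'outline',unproj(m,o,.03))
g=C([(317,382)])[0];print('gasket c',unproj(m,g,.080))
sx=C([(122,40),(503,40)]);print([unproj(m,q,.03) for q in sx], sum(unproj(m,q,.03) for q in sx)/2)
# lid corners in full img
uv=np.array([C([(502,118)])[0],[343.0,231],[283,231],C([(130,118)])[0]])
print(fitbox(m,uv,.075,.05,.07,[.546,-.23,.18]))
E
```

```text
base edge [ 0.54139938 -0.19805047  0.03      ] outline [ 0.54053954 -0.19338663  0.03      ]
gasket c [ 0.54729035 -0.23050254  0.08      ]
[array([ 0.51191552, -0.19867913,  0.03      ]), array([ 0.56756388, -0.1883899 ,  0.03      ])] [ 0.5397397  -0.19353452  0.03      ]
(array([ 0.54733327, -0.23074656,  0.1849658 ]), array([[ 1.6, -1.2],
       [ 0. ,  1.3],
       [-0.1,  1.5],
       [-1.5, -1.1]]))
```

```bash
python3 - <<'E'
from h import *
delta([.489,.33,.16],.6)
m=model('top');
for nm,uv,z in [('cap knob',(214,221),.05),('capbase',(216.4,222),.013),('red1',(180,228),.02),('red2',(229,188),.02),('stopper',(210,275),.03),('flask',(172,170),.05)]: print(nm,unproj(m,uv,z))
E
```

```text
shift [ 0.0455 -0.5616 -0.0082] turn [-2.000e-04  8.000e-04 -4.174e-01] rows 13.5
cap knob [0.48566797 0.32728155 0.05      ]
capbase [0.48838382 0.33238684 0.013     ]
red1 [0.46916192 0.41061129 0.02      ]
red2 [0.56753104 0.3107638  0.02      ]
stopper [0.3702167  0.32766969 0.03      ]
flask [0.59490947 0.43535037 0.05      ]
```

carry_out(plan=[{"x": 0.003,"y": -0.04,"z": -0.008,"ax": 0,"ay": 0,"az": -0.03,"hand": 1},{"x": 0.006,"y": -0.08,"z": -0.008,"ax": 0,"ay": 0,"az": -0.06,"hand": 1},{"x": 0.01,"y": -0.12,"z": -0.008,"ax": 0,"ay": 0,"az": -0.09,"hand": 1},{"x": 0.013,"y": -0.16,"z": -0.008,"ax": 0,"ay": 0,"az": -0.12,"hand": 1},{"x": 0.016,"y": -0.2,"z": -0.008,"ax": 0,"ay": 0,"az": -0.15,"hand": 1},{"x": 0.019,"y": -0.24,"z": -0.008,"ax": 0,"ay": 0,"az": -0.18,"hand": 1},{"x": 0.023,"y": -0.28,"z": -0.008,"ax": 0,"ay": 0,"az": -0.21,"hand": 1},{"x": 0.026,"y": -0.32,"z": -0.008,"ax": 0,"ay": 0,"az": -0.24,"hand": 1},{"x": 0.029,"y": -0.36,"z": -0.008,"ax": 0,"ay": 0,"az": -0.27,"hand": 1},{"x": 0.032,"y": -0.4,"z": -0.008,"ax": 0,"ay": 0,"az": -0.3,"hand": 1},{"x": 0.036,"y": -0.44,"z": -0.008,"ax": 0,"ay": 0,"az": -0.33,"hand": 1},{"x": 0.039,"y": -0.48,"z": -0.008,"ax": 0,"ay": 0,"az": -0.36,"hand": 1}])

```text
clock: 11.35
tcp_pos: [0.4957, 0.2501, 0.1579]
orientation: [0.0, 0.963, 0.269, -0.002]
wrist_force: [1.6, -0.3, -0.2]
finger_gap: 0.0853
```

```bash
python3 - <<'E'
from h import *
delta([.487,.329,.16],.6)
E
```

```text
shift [ 0.0333 -0.072  -0.0021] turn [-0.001   0.0037 -0.0559] rows 1.9
```

carry_out(plan=[{"x": 0.015,"y": -0.033,"z": -0.002,"ax": 0,"ay": 0.003,"az": -0.03,"hand": 1},{"x": 0.028,"y": -0.062,"z": -0.002,"ax": 0,"ay": 0.003,"az": -0.056,"hand": 1},{"x": 0.033,"y": -0.072,"z": -0.002,"ax": 0,"ay": 0.003,"az": -0.056,"hand": 1},{"x": 0.033,"y": -0.072,"z": -0.002,"ax": 0,"ay": 0.003,"az": -0.056,"hand": 1},{"x": 0.033,"y": -0.072,"z": -0.002,"ax": 0,"ay": 0.003,"az": -0.056,"hand": 1}])

```text
clock: 11.77
tcp_pos: [0.4858, 0.3285, 0.1582]
orientation: [0.0, 0.955, 0.296, -0.002]
wrist_force: [-0.3, -0.1, -1.3]
finger_gap: 0.0853
```

```bash
python3 - <<'E'
from h import *
m=model('wrist');im=viewer.read_camera('wrist');save('w12.png',im);np.save('w12T.npy',m['T'])
save('w12c.png',crop(im,270,130,100,100,6))
s=status.get_state();print(s['tcp_pos'],s['orientation'],s['clock'],s['wrist_force'],s['finger_gap'])
E
```

```text
[0.48614749 0.32778224 0.15859017] [ 7.67854869e-05  9.55387797e-01  2.95349355e-01 -1.70584926e-03] 11.8167 [ 0.82308055 -0.00801095 -0.37905229] 0.08523033040719999
```

View pics/w12.png

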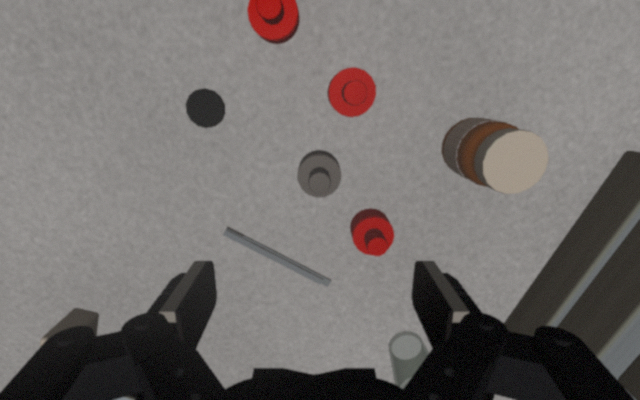

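View pics/w12c.png

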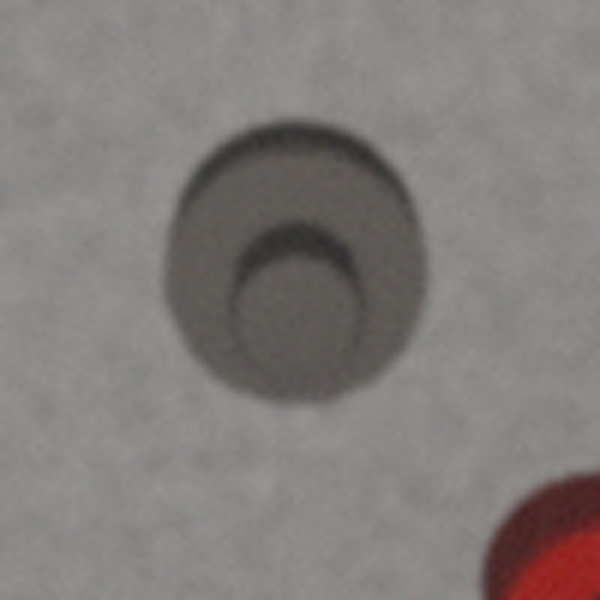

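```bash
python3 - <<'E'
from h import *
m=model('wrist');m['T']=np.load('w12T.npy')
C=lambda q:np.array(q)/6+[270,130]
print(unproj(m,C((298,315)),.05),unproj(m,C((297,272)),.026))
# tip calib: TCP + offset. 
delta([.487,.329,.03],.6)
E
```

```text
[0.48969154 0.33255777 0.05      ] [0.48946091 0.33310531 0.026     ]
 shift [ 0.0018 -0.0004  0.1286] turn [-0.0009  0.0033 -0.0004] rows 3.1
```

```bash
python3 - <<'E'
from h import *
delta([.4895,.3328,.03],.6)
E
```

```text
shift [ 0.006  -0.0021  0.1286] turn [-0.0009  0.0033 -0.0004] rows 3.1
```

carry_out(plan=[{"x": 0.005,"y": -0.002,"z": 0.03,"ax": 0,"ay": 0.003,"az": 0,"hand": 0.55},{"x": 0.0065,"y": -0.002,"z": 0.06,"ax": 0,"ay": 0.003,"az": 0,"hand": 0.55},{"x": 0.0065,"y": -0.002,"z": 0.09,"ax": 0,"ay": 0.003,"az": 0,"hand": 0.55},{"x": 0.0065,"y": -0.002,"z": 0.11,"ax": 0,"ay": 0.003,"az": 0,"hand": 0.55},{"x": 0.0065,"y": -0.002,"z": 0.11,"ax": 0,"ay": 0.003,"az": 0,"hand": 0.55},{"x": 0.0065,"y": -0.002,"z": 0.11,"ax": 0,"ay": 0.003,"az": 0,"hand": 0.55}], squeeze=40)

```text
clock: 12.32
tcp_pos: [0.4893, 0.3308, 0.0476]
orientation: [0.0, 0.956, 0.294, -0.002]
wrist_force: [0.1, -0.7, 0.2]
finger_gap: 0.0471
```

```bash
python3 - <<'E'
from h import *
m=model('wrist');im=viewer.read_camera('wrist');save('w13.png',im);np.save('w13T.npy',m['T'])
save('s13.png',crop(viewer.read_camera('scene'),340,120,130,110,5))
s=status.get_state();print(s['tcp_pos'],s['orientation'],s['clock'],s['wrist_force'],s['finger_gap'])
delta([.4895,.3328,-.005],.6)
print(proj(m,[[.4895,.3328,.05]]))
E
```

```text
[0.49144142 0.3324833  0.0501985 ] [-4.64112940e-04  9.55622435e-01  2.94592785e-01  7.97918230e-04] 12.4167 [-0.62947115 -0.8137404   0.14862506] 0.04638128673187983
 shift [-0.0015 -0.0013  0.0552] turn [-0.0004 -0.0018 -0.0019] rows 1.3
[[314.4834283  232.02215038]]
```

View pics/w13.png

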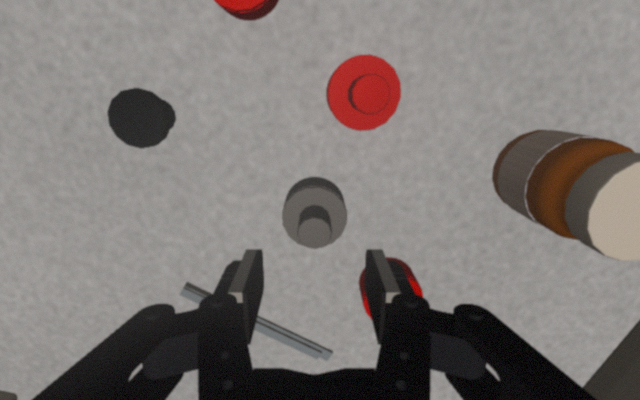

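View pics/s13.png

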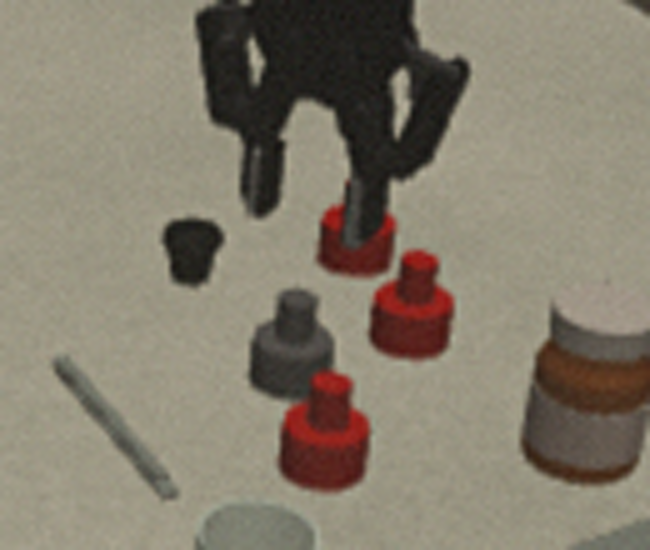

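carry_out(plan=[{"x": -0.0015,"y": -0.001,"z": 0.015,"ax": 0,"ay": 0,"az": 0,"hand": 0.55},{"x": -0.0015,"y": -0.001,"z": 0.03,"ax": 0,"ay": -0.001,"az": -0.001,"hand": 0.55},{"x": -0.0015,"y": -0.001,"z": 0.042,"ax": 0,"ay": -0.001,"az": -0.001,"hand": 0.55},{"x": -0.0015,"y": -0.001,"z": 0.048,"ax": 0,"ay": -0.001,"az": -0.001,"hand": 0.55},{"x": -0.0015,"y": -0.001,"z": 0.051,"ax": 0,"ay": -0.001,"az": -0.001,"hand": 0.55},{"x": -0.0015,"y": -0.001,"z": 0.051,"ax": 0,"ay": -0.001,"az": -0.001,"hand": 0.55},{"x": -0.0015,"y": -0.001,"z": 0.051,"ax": 0,"ay": -0.001,"az": -0.001,"hand": 0.55}])

```text
clock: 13.0
tcp_pos: [0.4905, 0.3329, 0.0004]
orientation: [-0.0, 0.956, 0.295, 0.001]
wrist_force: [-0.2, 0.3, 0.9]
finger_gap: 0.0473
```

```bash
python3 - <<'E'
from h import *
m=model('wrist');im=viewer.read_camera('wrist');save('w14.png',im);np.save('w14T.npy',m['T'])
save('s14.png',crop(viewer.read_camera('scene'),340,120,130,110,5))
s=status.get_state();print(s['tcp_pos'],s['orientation'],s['clock'],s['wrist_force'],s['finger_gap'])
delta([.4895,.3328,-.005],.6)
p,r=rowpose()
for dz in(.03,.036,.04):print(dz,proj(m,p+r.apply([[-.023,-.011,-dz],[.023,-.011,-dz]])).round(0))
E
```

```text
[4.90536821e-01 3.32969838e-01 3.53536546e-04] [-4.92691240e-04  9.55471772e-01  2.95079381e-01  1.26866394e-03] 13.1 [-0.29700595  0.39912249 -0.32037541] 0.047202292567938904
 shift [-0.001  -0.0004  0.0054] turn [-0.0002 -0.0027 -0.0009] rows 0.1
0.03 [[265. 237.]
 [360. 237.]]
0.036 [[263. 242.]
 [361. 242.]]
0.04 [[262. 246.]
 [362. 246.]]
```

View pics/w14.png

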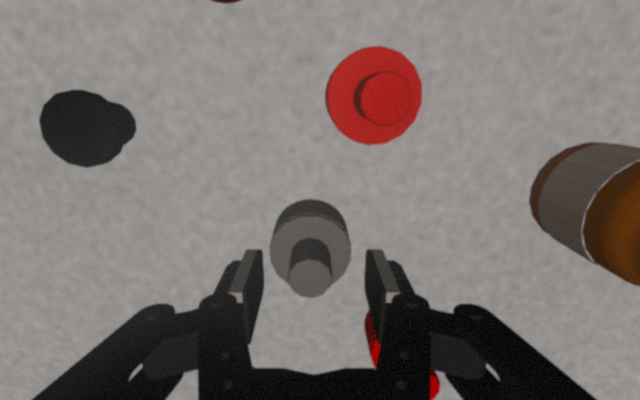

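View pics/s14.png

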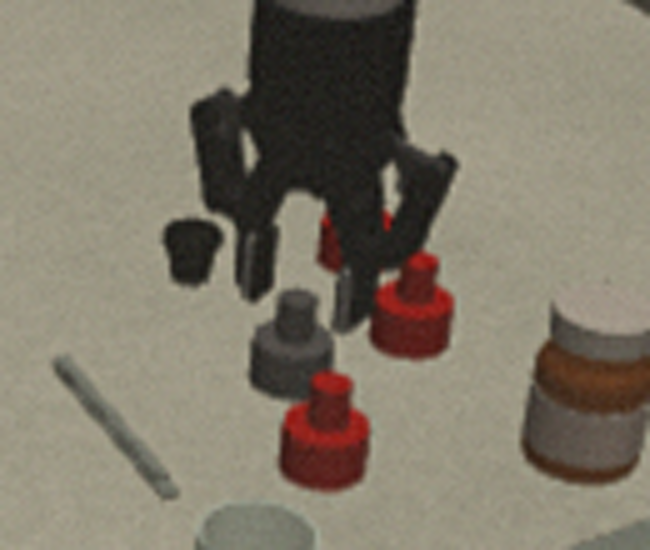

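carry_out(plan=[{"x": -0.0015,"y": 0,"z": 0.005,"ax": 0,"ay": -0.003,"az": 0,"hand": 0.55},{"x": -0.0015,"y": 0,"z": 0.009,"ax": 0,"ay": -0.003,"az": 0,"hand": 0.55},{"x": -0.0015,"y": 0,"z": 0.009,"ax": 0,"ay": -0.003,"az": 0,"hand": 0.55},{"x": -0.0015,"y": 0,"z": 0.009,"ax": 0,"ay": -0.003,"az": 0,"hand": 0.4},{"x": -0.0015,"y": 0,"z": 0.009,"ax": 0,"ay": -0.003,"az": 0,"hand": 0.3},{"x": -0.0015,"y": 0,"z": 0.009,"ax": 0,"ay": -0.003,"az": 0,"hand": 0.2},{"x": -0.0015,"y": 0,"z": 0.009,"ax": 0,"ay": -0.003,"az": 0,"hand": 0},{"x": -0.0015,"y": 0,"z": 0.009,"ax": 0,"ay": -0.003,"az": 0,"hand": 0},{"x": -0.0015,"y": 0,"z": 0.009,"ax": 0,"ay": -0.003,"az": 0,"hand": 0}], squeeze=40)

```text
clock: 13.85
tcp_pos: [0.4894, 0.3321, -0.0086]
orientation: [-0.0, 0.955, 0.295, -0.0]
wrist_force: [0.8, 0.1, -0.3]
finger_gap: 0.0186
```

```bash
python3 - <<'E'
from h import *
m=model('wrist');im=viewer.read_camera('wrist');save('w15.png',im);np.save('w15T.npy',m['T'])
save('s15.png',crop(viewer.read_camera('scene'),340,120,130,110,5))
s=status.get_state();print(s['tcp_pos'],s['orientation'],s['clock'],s['wrist_force'],s['finger_gap'])
E
```

```text
[ 0.4893411   0.33207227 -0.00865199] [-3.81426384e-05  9.55493130e-01  2.95013292e-01 -1.84557721e-04] 13.95 [-0.04466749 -0.51410672  0.22043955] 0.01857061909343741
```

View pics/w15.png

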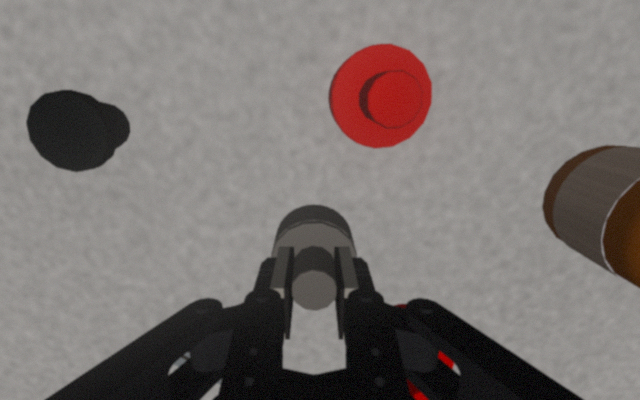

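View pics/s15.png

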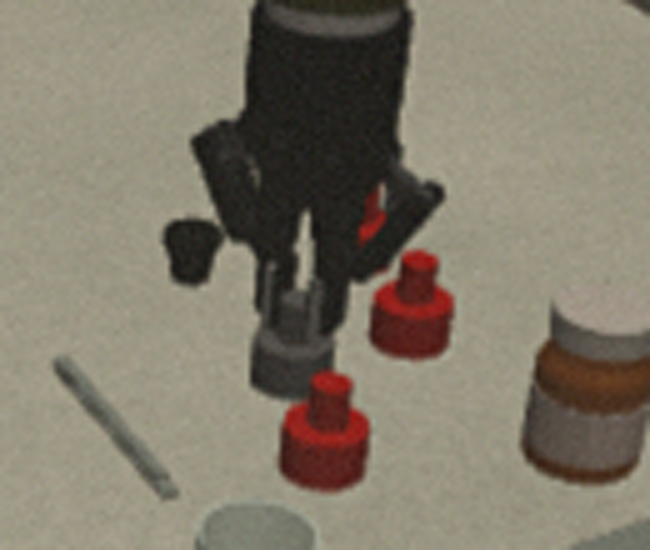

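```bash
python3 - <<'E'
from h import *
m=model('wrist');p,r=rowpose()
im=cv2.imread('pics/w15.png')[:,:,::-1];save('w15c.png',crop(im,250,190,130,130,4.6))
for uv,z in[((314,289),.05),((314,253),.026)]:
    P=unproj(m,uv,z);print(P,r.inv().apply(P-p))
E
```

```text
[0.49002711 0.33296623 0.05      ] [ 0.00105122 -0.00036227 -0.05865228]
[0.48756354 0.33654204 0.026     ] [ 0.00104031 -0.00470016 -0.03465148]
```

View pics/w15c.png

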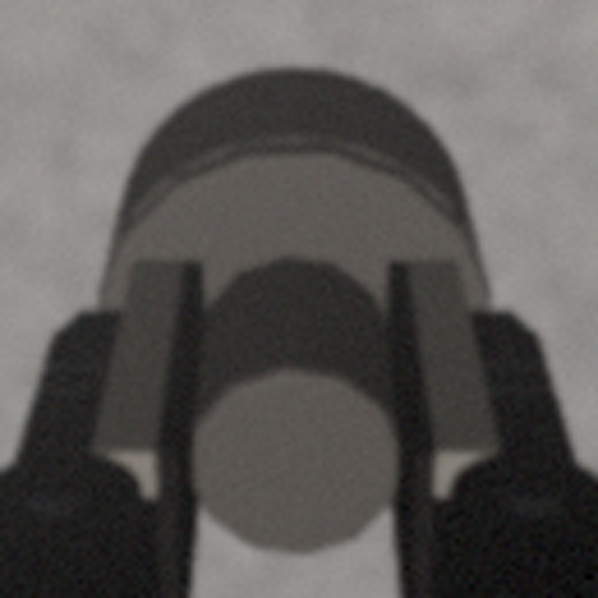

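carry_out(plan=[{"x": 0,"y": 0,"z": -0.01,"ax": 0,"ay": 0,"az": 0,"hand": 0},{"x": 0,"y": 0,"z": -0.03,"ax": 0,"ay": 0,"az": 0,"hand": 0},{"x": 0,"y": 0,"z": -0.06,"ax": 0,"ay": 0,"az": 0,"hand": 0},{"x": 0,"y": 0,"z": -0.1,"ax": 0,"ay": 0,"az": 0,"hand": 0},{"x": 0,"y": 0,"z": -0.14,"ax": 0,"ay": 0,"az": 0,"hand": 0},{"x": 0,"y": 0,"z": -0.165,"ax": 0,"ay": 0,"az": 0,"hand": 0},{"x": 0,"y": 0,"z": -0.175,"ax": 0,"ay": 0,"az": 0,"hand": 0},{"x": 0,"y": 0,"z": -0.175,"ax": 0,"ay": 0,"az": 0,"hand": 0},{"x": 0,"y": 0,"z": -0.175,"ax": 0,"ay": 0,"az": 0,"hand": 0}], squeeze=60)

```text
clock: 14.7
tcp_pos: [0.4893, 0.3321, 0.1662]
orientation: [-0.0, 0.955, 0.295, -0.0]
wrist_force: [0.7, -0.6, -1.7]
finger_gap: 0.0183
```

```bash
python3 - <<'E'
from h import *
m=model('wrist');im=viewer.read_camera('wrist');save('w16.png',im);np.save('w16T.npy',m['T'])
s=status.get_state();print(s['tcp_pos'],s['orientation'],s['clock'],s['wrist_force'],s['finger_gap'])
delta([.547,-.2306,.165],.18)
E
```

```text
[0.48855882 0.33167272 0.16482854] [ 1.51319561e-04  9.55486660e-01  2.95031437e-01 -1.29291480e-03] 14.75 [ 0.06798224 -0.23825546 -1.76309237] 0.017916280102568134
 shift [-2.687e-01  4.973e-01  3.000e-04] turn [1.00e-04 2.60e-03 4.19e-01] rows 13.6
```

View pics/w16.png

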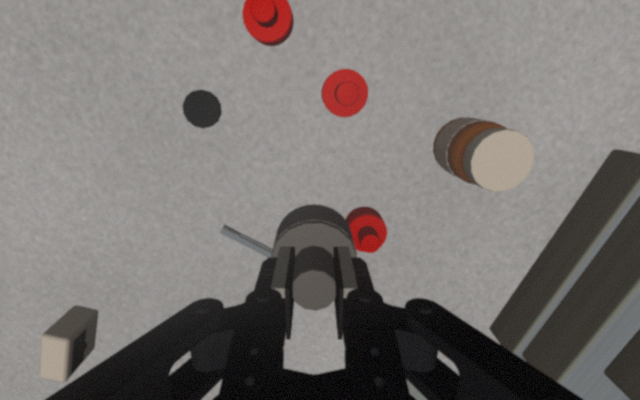

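carry_out(plan=[{"x": -0.018,"y": 0.033,"z": -0.004,"ax": 0,"ay": 0,"az": 0.03,"hand": 0},{"x": -0.036,"y": 0.067,"z": -0.008,"ax": 0,"ay": 0,"az": 0.06,"hand": 0},{"x": -0.055,"y": 0.102,"z": -0.01,"ax": 0,"ay": 0,"az": 0.09,"hand": 0},{"x": -0.074,"y": 0.137,"z": -0.01,"ax": 0,"ay": 0,"az": 0.12,"hand": 0},{"x": -0.093,"y": 0.172,"z": -0.01,"ax": 0,"ay": 0,"az": 0.15,"hand": 0},{"x": -0.112,"y": 0.207,"z": -0.01,"ax": 0,"ay": 0,"az": 0.18,"hand": 0},{"x": -0.131,"y": 0.242,"z": -0.01,"ax": 0,"ay": 0,"az": 0.21,"hand": 0},{"x": -0.15,"y": 0.277,"z": -0.01,"ax": 0,"ay": 0,"az": 0.24,"hand": 0},{"x": -0.169,"y": 0.312,"z": -0.01,"ax": 0,"ay": 0,"az": 0.27,"hand": 0},{"x": -0.188,"y": 0.347,"z": -0.01,"ax": 0,"ay": 0,"az": 0.3,"hand": 0},{"x": -0.206,"y": 0.381,"z": -0.01,"ax": 0,"ay": 0,"az": 0.33,"hand": 0},{"x": -0.224,"y": 0.414,"z": -0.01,"ax": 0,"ay": 0,"az": 0.36,"hand": 0}])

```text
clock: 15.75
tcp_pos: [0.5353, -0.138, 0.1724]
orientation: [-0.001, 0.993, 0.118, -0.003]
wrist_force: [0.7, -0.2, 0.6]
finger_gap: 0.0175
```

```bash
python3 - <<'E'
from h import *
delta([.5468,-.231,.165],.182)
E
```

```text
shift [-0.0106  0.0931  0.0073] turn [-0.0022  0.0064  0.0551] rows 2.3
```

carry_out(plan=[{"x": -0.004,"y": 0.033,"z": 0,"ax": 0,"ay": 0.003,"az": 0.02,"hand": 0},{"x": -0.007,"y": 0.063,"z": 0.003,"ax": -0.002,"ay": 0.006,"az": 0.04,"hand": 0},{"x": -0.01,"y": 0.085,"z": 0.007,"ax": -0.002,"ay": 0.006,"az": 0.055,"hand": 0},{"x": -0.0105,"y": 0.093,"z": 0.007,"ax": -0.002,"ay": 0.006,"az": 0.055,"hand": 0},{"x": -0.0105,"y": 0.093,"z": 0.007,"ax": -0.002,"ay": 0.006,"az": 0.055,"hand": 0},{"x": -0.0105,"y": 0.093,"z": 0.007,"ax": -0.002,"ay": 0.006,"az": 0.055,"hand": 0},{"x": -0.0105,"y": 0.093,"z": 0.007,"ax": -0.002,"ay": 0.006,"az": 0.055,"hand": 0}])

```text
clock: 16.33
tcp_pos: [0.5464, -0.2293, 0.1645]
orientation: [-0.001, 0.996, 0.092, -0.001]
wrist_force: [0.1, 0.6, -0.6]
finger_gap: 0.0177
```

```bash
python3 - <<'E'
from h import *
m=model('wrist');im=viewer.read_camera('wrist');save('w17.png',im);np.save('w17T.npy',m['T'])
s=status.get_state();print(s['tcp_pos'],s['orientation'],s['clock'],s['wrist_force'],s['finger_gap'])
delta([.5468,-.231,.095],.182)
E
```

```text
[ 0.54664378 -0.22919541  0.16496379] [-5.68963689e-04  9.95777332e-01  9.17978205e-02 -5.85064845e-04] 16.3833 [0.19358989 0.40894379 0.2854443 ] 0.017866330973660843
 shift [-0.0001  0.0019  0.07  ] turn [-0.0012  0.0011  0.0019] rows 1.7
```

View pics/w17.png

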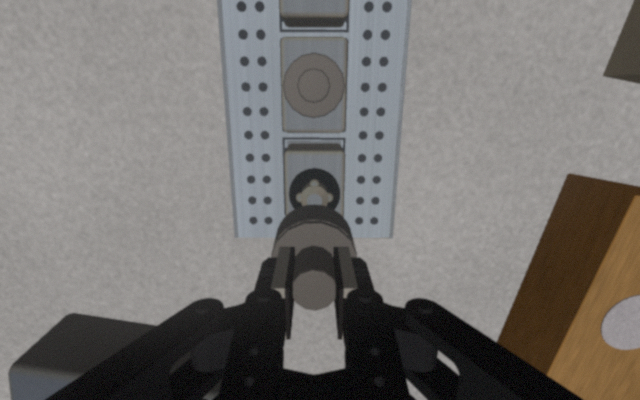

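carry_out(plan=[{"x": 0,"y": 0.002,"z": 0.02,"ax": -0.001,"ay": 0.001,"az": 0.002,"hand": 0},{"x": 0,"y": 0.002,"z": 0.04,"ax": -0.001,"ay": 0.001,"az": 0.002,"hand": 0},{"x": 0,"y": 0.002,"z": 0.056,"ax": -0.001,"ay": 0.001,"az": 0.002,"hand": 0},{"x": 0,"y": 0.002,"z": 0.067,"ax": -0.001,"ay": 0.001,"az": 0.002,"hand": 0},{"x": 0,"y": 0.002,"z": 0.07,"ax": -0.001,"ay": 0.001,"az": 0.002,"hand": 0},{"x": 0,"y": 0.002,"z": 0.07,"ax": -0.001,"ay": 0.001,"az": 0.002,"hand": 0},{"x": 0,"y": 0.002,"z": 0.07,"ax": -0.001,"ay": 0.001,"az": 0.002,"hand": 0}])

```text
clock: 16.97
tcp_pos: [0.5474, -0.2308, 0.0958]
orientation: [0.0, 0.996, 0.091, 0.0]
wrist_force: [-0.5, -0.1, 0.1]
finger_gap: 0.0176
```

```bash
python3 - <<'E'
from h import *
m=model('wrist');im=viewer.read_camera('wrist');save('w18.png',im);np.save('w18T.npy',m['T'])
save('s18.png',crop(viewer.read_camera('scene'),130,140,160,115,5))
s=status.get_state();print(s['tcp_pos'],s['orientation'],s['clock'],s['wrist_force'],s['finger_gap'])
delta([.5468,-.231,.08],.182)
ms=model('scene');
for z in (.075,.097,.104): print(z,((proj(ms,[[.547,-.2305,z]])[0]-[130,140])*5).round(0))
E
```

```text
[ 0.54776293 -0.23134323  0.09626778] [5.18817847e-04 9.95852134e-01 9.09811345e-02 8.31293511e-04] 17.0667 [ 0.00472311  0.76822383 -0.0480104 ] 0.017760760071992874
 shift [-0.0009 -0.0005  0.0163] turn [ 0.0012 -0.0016  0.0002] rows 0.4
0.075 [189. 393.]
0.097 [178. 350.]
0.104 [174. 335.]
```

View pics/s18.png

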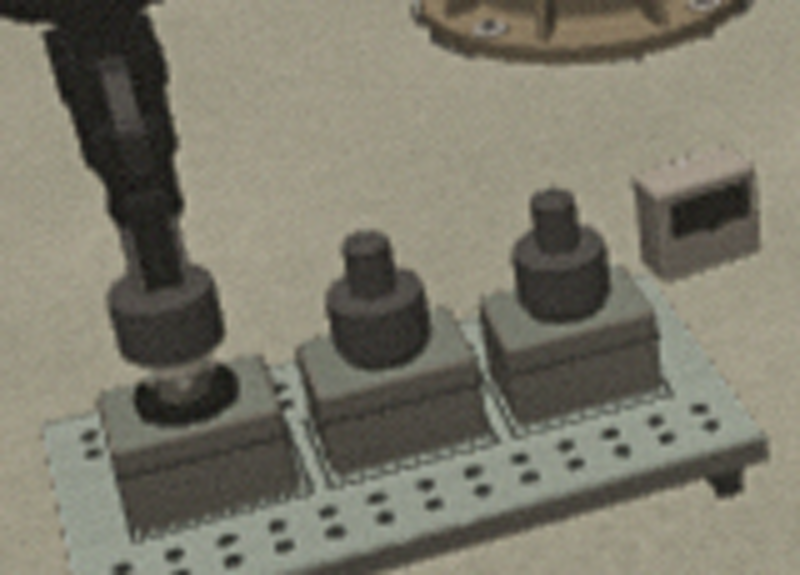

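View pics/w18.png

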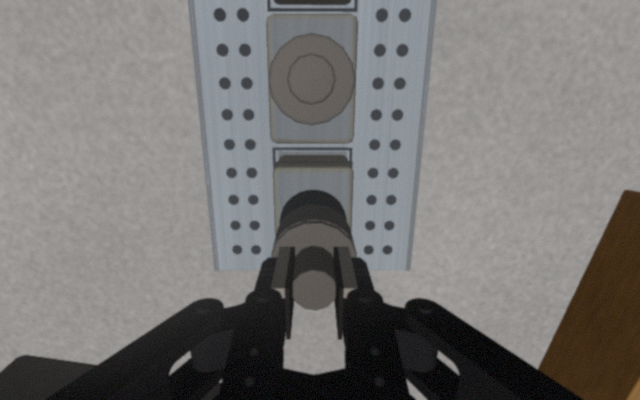

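carry_out(plan=[{"x": -0.0008,"y": -0.0005,"z": 0.004,"ax": 0.001,"ay": -0.0015,"az": 0,"hand": 0},{"x": -0.0008,"y": -0.0005,"z": 0.008,"ax": 0.001,"ay": -0.0015,"az": 0,"hand": 0},{"x": -0.0008,"y": -0.0005,"z": 0.011,"ax": 0.001,"ay": -0.0015,"az": 0,"hand": 0},{"x": -0.0008,"y": -0.0005,"z": 0.013,"ax": 0.001,"ay": -0.0015,"az": 0,"hand": 0},{"x": -0.0008,"y": -0.0005,"z": 0.013,"ax": 0.001,"ay": -0.0015,"az": 0,"hand": 0},{"x": -0.0008,"y": -0.0005,"z": 0.013,"ax": 0.001,"ay": -0.0015,"az": 0,"hand": 0}])

```text
clock: 17.57
tcp_pos: [0.5467, -0.231, 0.083]
orientation: [-0.0, 0.996, 0.091, -0.0]
wrist_force: [0.4, -0.5, 0.4]
finger_gap: 0.0178
```

```bash
python3 - <<'E'
from h import *
save('s19.png',crop(viewer.read_camera('scene'),130,140,160,115,5))
s=status.get_state();print(s['tcp_pos'],s['orientation'],s['clock'],s['wrist_force'],s['ft_torque'],s['finger_gap'])
delta([.5468,-.231,.0688],.182)
E
```

```text
[ 0.54683103 -0.2310379   0.08314114] [ 2.52982557e-05  9.95859267e-01  9.09082697e-02 -8.41984126e-05] 17.6167 [ 0.24248163 -0.141271   -0.63905762] [0.00825828 0.01821713 0.04945023] 0.017719076793037646
 shift [-0.     -0.      0.0143] turn [0.     0.0002 0.0001] rows 0.3
```

View pics/s19.png

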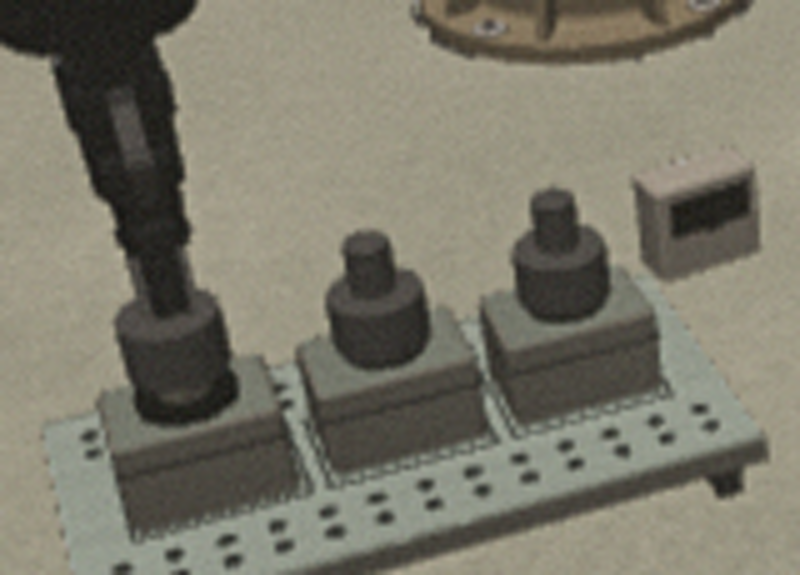

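carry_out(plan=[{"x": 0,"y": 0,"z": 0.002,"ax": 0,"ay": 0,"az": 0,"hand": 0},{"x": 0,"y": 0,"z": 0.004,"ax": 0,"ay": 0,"az": 0,"hand": 0},{"x": 0,"y": 0,"z": 0.004,"ax": 0,"ay": 0,"az": 0,"hand": 0}])

```text
clock: 17.87
tcp_pos: [0.5476, -0.2315, 0.0802]
orientation: [0.001, 0.996, 0.091, 0.001]
wrist_force: [-0.9, -0.5, 5.7]
finger_gap: 0.0178
```

carry_out(plan=[{"x": 0,"y": 0,"z": 0.0015,"ax": 0,"ay": 0,"az": 0,"hand": 0},{"x": 0,"y": 0,"z": 0.003,"ax": 0,"ay": 0,"az": 0,"hand": 0},{"x": 0,"y": 0,"z": 0.004,"ax": 0,"ay": 0,"az": 0,"hand": 0},{"x": 0,"y": 0,"z": 0.004,"ax": 0,"ay": 0,"az": 0,"hand": 0}])

```text
clock: 18.2
tcp_pos: [0.5478, -0.2317, 0.077]
orientation: [0.001, 0.996, 0.091, 0.001]
wrist_force: [-0.6, 0.0, 2.7]
finger_gap: 0.0179
```

carry_out(plan=[{"x": 0,"y": 0,"z": 0.0015,"ax": 0,"ay": 0,"az": 0,"hand": 0},{"x": 0,"y": 0,"z": 0.003,"ax": 0,"ay": 0,"az": 0,"hand": 0},{"x": 0,"y": 0,"z": 0.004,"ax": 0,"ay": 0,"az": 0,"hand": 0},{"x": 0,"y": 0,"z": 0.004,"ax": 0,"ay": 0,"az": 0,"hand": 0}])

```text
clock: 18.53
tcp_pos: [0.5473, -0.2313, 0.0719]
orientation: [0.001, 0.996, 0.091, 0.001]
wrist_force: [-0.8, 0.4, -3.1]
finger_gap: 0.0175
```

carry_out(plan=[{"x": 0,"y": 0,"z": 0.0015,"ax": 0,"ay": 0,"az": 0,"hand": 0},{"x": 0,"y": 0,"z": 0.003,"ax": 0,"ay": 0,"az": 0,"hand": 0},{"x": 0,"y": 0,"z": 0.004,"ax": 0,"ay": 0,"az": 0,"hand": 0},{"x": 0,"y": 0,"z": 0.004,"ax": 0,"ay": 0,"az": 0,"hand": 0}])

```text
clock: 18.87
tcp_pos: [0.5475, -0.2316, 0.0687]
orientation: [0.001, 0.996, 0.091, 0.001]
wrist_force: [-3.6, 0.8, 7.2]
finger_gap: 0.0178
```

```bash
python3 - <<'E'
from h import *
s=status.get_state();print(s['tcp_pos'],s['wrist_force'])
im=viewer.read_camera('wrist');save('w20.png',im)
save('s20.png',crop(viewer.read_camera('scene'),130,140,160,115,5))
s=status.get_state();print(s['tcp_pos'],s['orientation'],s['clock'],s['wrist_force'],s['finger_gap'])
E
```

```text
[ 0.54753506 -0.23159047  0.06869898] [-3.58117954  0.8018393   7.16377098]
[ 0.54751295 -0.23155959  0.06888476] [9.19209146e-04 9.95857710e-01 9.09158199e-02 9.44022430e-04] 18.9667 [-2.83516689  1.33244956  6.95988052] 0.01782776257988055
```

View pics/s20.png

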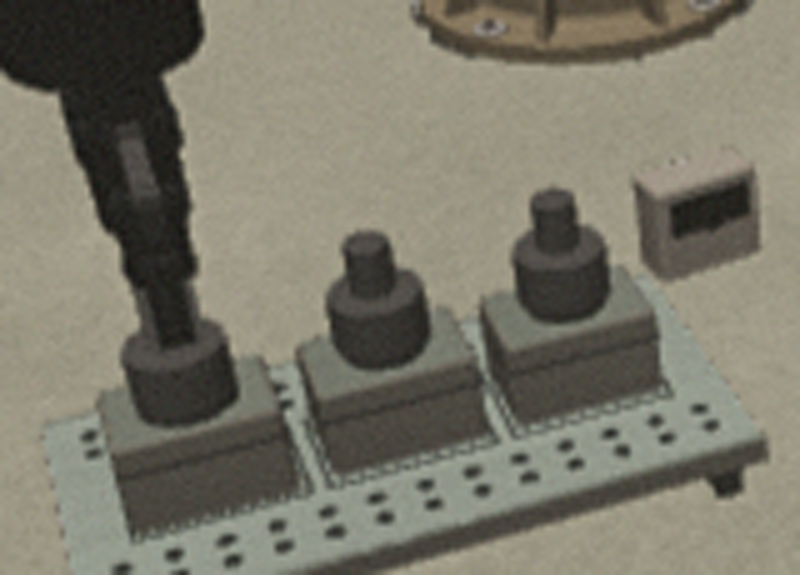

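View pics/w20.png

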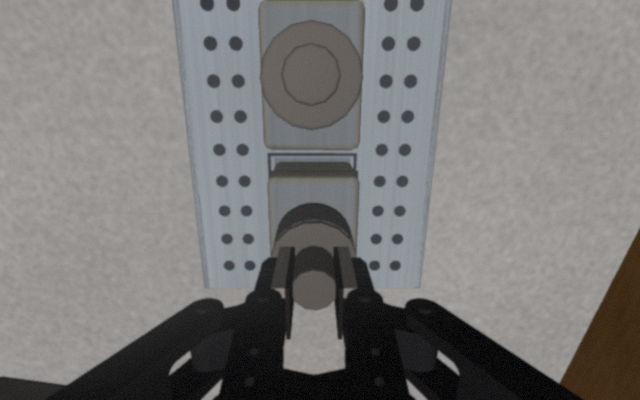

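carry_out(plan=[{"x": -0.0005,"y": 0,"z": 0.001,"ax": 0,"ay": 0,"az": 0,"hand": 0},{"x": -0.0007,"y": 0,"z": 0.002,"ax": 0,"ay": 0,"az": 0,"hand": 0},{"x": -0.0007,"y": 0,"z": 0.003,"ax": 0,"ay": 0,"az": 0,"hand": 0},{"x": -0.0007,"y": 0,"z": 0.003,"ax": 0,"ay": 0,"az": 0,"hand": 0},{"x": -0.0007,"y": 0,"z": 0.003,"ax": 0,"ay": 0,"az": 0,"hand": 0},{"x": -0.0007,"y": 0,"z": 0.003,"ax": 0,"ay": 0,"az": 0,"hand": 0}])

```text
clock: 19.47
tcp_pos: [0.5475, -0.2317, 0.0676]
orientation: [0.001, 0.996, 0.091, 0.002]
wrist_force: [-2.1, 2.5, 9.3]
finger_gap: 0.0179
```

```bash
python3 - <<'E'
from h import *
s=status.get_state();print(s['tcp_pos'],s['orientation'],s['clock'],s['wrist_force'],s['finger_gap'])
save('s21.png',crop(viewer.read_camera('scene'),130,140,160,115,5))
t=viewer.read_camera('top');save('t21.png',t)
s=status.get_state();print(s['tcp_pos'],s['orientation'],s['clock'],s['wrist_force'],s['finger_gap'])
E
```

```text
[ 0.54751825 -0.23167878  0.06757034] [0.00128122 0.99584447 0.09104071 0.00193383] 19.4667 [-2.11732582  2.533943    9.33505953] 0.017887496810039056
[ 0.54754359 -0.23166718  0.06756153] [0.00129632 0.99584168 0.09107078 0.00194338] 19.5667 [-2.60147442  1.64392018  8.42856357] 0.017552035764841344
```

View pics/s21.png

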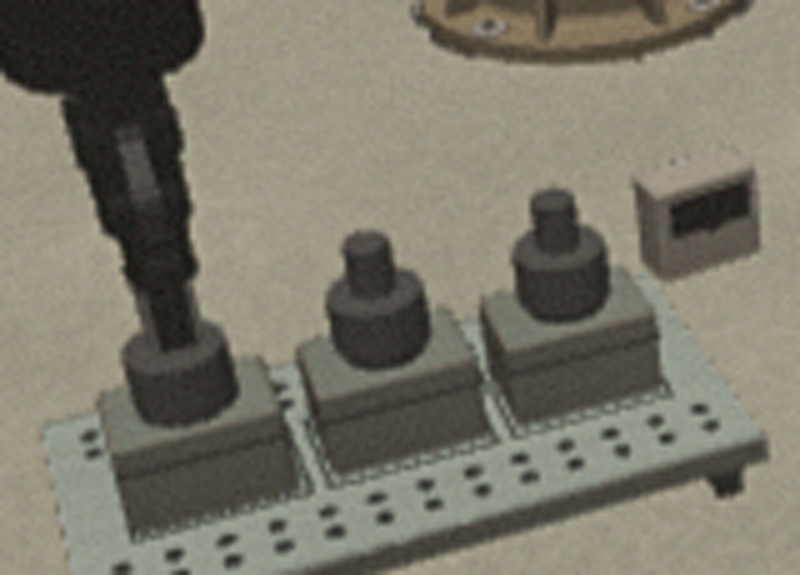

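View pics/t21.png

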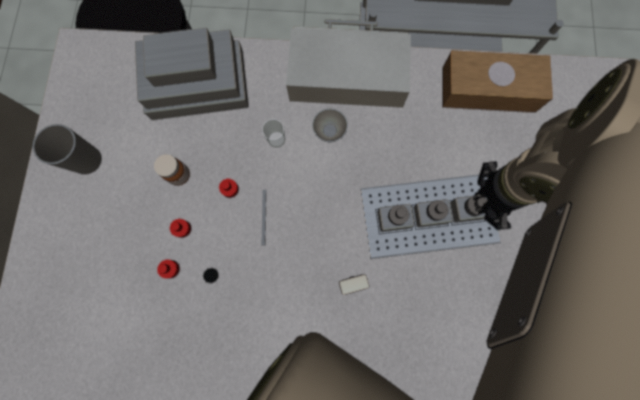

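```bash
python3 - <<'E'
from h import *
print(env.hand_in());s=status.get_state();print(s['tcp_pos'],s['wrist_force'],s['clock'])
E
```

```text
the job is handed in; nothing more can be done
None
the job is handed in; nothing more can be done
```

The uncapped tin is in the empty end place of the row, let go. The grey cap is clicked onto its stud, with the hand still pressing it down. I handed the job in at about 19.6 s of the 64 s; it reports no verdict.

**Last checks:**
- **Tin:** the wrist camera put it within about 1–2 mm of the middle of the place and square to it, and it still looked upright in the last pictures.
- **Click:** pushing force rose to at least 5.7 N (I read it only between steps), dropped, then went to −3 N as the balls pulled the cap down.
- **Gasket:** I pressed on to about 8.5–9 N. That is roughly 3–3.5 mm of squeeze by the force and the tool height; I had no direct gasket reading.
- **Everything else:** in the last top and scene pictures the two capped tins and the other things look unmoved, judged by eye.

**Disagreed or went wrong:**
- **Fingertips and TCP:** the pictures showed the fingertips about 36 mm short of the reported TCP when nearly shut. Because of that my first grasp closed on the tin's stud instead of its sides, with about 5–6 N of wrist force. I saw it, reopened, found the tin had not moved, and worked with the corrected offset.
- **Sideways force:** about 2–3 N remained on the cap at the end.

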